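Close the hinged clamp over the extraction tube and latch its swing bolt

TASK

Swing the clamp's hinged half over the white extraction tube without slamming it and press it fully home. Then take the spring-loaded swing bolt by its red T-grip, bring it up into the slot, lift its brass nut just over the lip and let it down so that the nut sits inside the lip and holds the half closed. Feel your way and force nothing; leave the tube and the things around it where they are.

Things in the scene. Friction and masses are not known exactly. Their poses are not given: they have to be found in the camera images.
- clamp: Fixed tube clamp on an 80 x 270 mm aluminium rail, 10 mm thick. Origin under the rail's centre; x points across the tube from hinge side to bolt side, y along the tube, z up. Lower half 30 mm wide along y, split face 52 mm up; hinge pin along y at x -38, z 52 mm; bolt pivot along y at x +42, z 22 mm; open tube rests at y +-100 mm
- ear (a point): Middle of the slotted ear at the free end of the grey hinged half: 81 mm from the hinge pin; ear 32 mm wide along y (pinch its sides; lower half 3 mm or more narrower), 10 mm thick, slot 11 mm wide. With the half home: x +43, z 58 mm in the clamp's frame, ear top z 63, with a lip 4 mm higher at the slot's open end (x 51.5 to 55)
- grip (a point): Centre of the red T-grip on top of the swing bolt: round bar 12 mm thick, 40 mm long along the clamp's y (pinch its ends; it turns between the pads). 70 mm from the bolt pivot when the spring is at rest, so 70 mm straight above the pivot (clamp x +42, z 92 mm) when upright and not pulled out
- cap_hinge (a joint): Hinge of the grey half, rad: 0 = closed, metal faces together (home); grows as it opens, upright at about 1.6. Stiff: stays where it is left, 3 to 4 N at the ear moves it. The ear is still 3 to 8 mm short of home where the tight rubber lining meets the tube; from there about 9 to 12 N straight down on the ear pushes it home, then it goes solid and stays
- bolt_swing (a joint): Swing of the bolt about its pivot, rad: 0 = upright in the slot, positive = leaning out to the clamp's +x; stiff enough to stay where it is left
- bolt_pull (a joint): How far the bolt is pulled out along its own length against its spring, m: 0 at rest, stop at 0.012; about 4 N at rest rising to 13 N. A bevelled brass nut (20 mm across) on the stem, its height left anywhere within +-1.5 mm, must be lifted 6 to 9.5 mm to pass over the lip, then drops inside it onto the ear with 1.5 to 4.5 mm of pull left
- cap: The grey hinged half of the clamp: origin on the hinge pin, and with the half home its x, y and z axes lie along the clamp's
- tube_mid (a point): Centre of the loose white extraction tube, 40 mm diameter, 300 mm long, grey flared nozzle at its +y end, lying along the clamp's y in the lower half, axis 52 mm up
- slide_box: Bystander: closed blue slide box 75 x 95 x 30 mm, origin under its centre
- specimen_jar: Bystander: clear jar with red lid, 48 mm diameter, 62 mm high, origin under its centre
- stain_bottle: Bystander: amber bottle with white cap, 46 mm diameter, 82 mm high, origin under its centre

How it is judged:
By the outcome, as a careful person would: the job done as asked, in the order asked, and still so for the second after the job is handed in, with the robot touching nothing.
It also fails if it takes over 64 s, if anything falls off the work surface, if the arm or the gripper's body presses on something with over 40 N, if the wrist force passes 120 N, or if a joint passes its speed limit or range.

ROBOT

A 7-joint arm with a two-finger parallel gripper is mounted at the origin on the work surface. World frame = base frame: x ahead of the robot, y to its left, z up, the work surface at z = 0. Lengths are in m, angles in rad, forces in N, time in s.
With the tool pointing down it reaches from about 0.425 to 0.825 m from the base axis. Payload 3.6 kg.
Tool frame: the origin (TCP) lies midway between the tips of the shut fingers; the grasp point (between the pads) lies 19 mm behind it; x points along the fingers, y is the direction in which the jaws open and shut, and the axes are right-handed (so a half turn about x gives the same grasp; the last joint's range is limited). The gripper opens to 85 mm and grips with 20 to 120 N. Pads are 22 mm wide; open, the fingers measure 114 mm over their backs; the gripper's body (76 mm by 85 mm) begins 54 mm behind the grasp point. The pads swing forward as they close: fully open they stand 13 mm farther back than shut.
Start: joints at [-1.308, 0.615, -0.013, 1.423, 0.008, 1.103, -0.04], TCP at [0.186, 0.623, 0.231] pointing down, gripper open.
Joint ranges: [-3.12, 3.12], [-0.3, 2.06], [-1.34, 1.32], [0.26, 2.42], [-1.36, 4.5], [0.01, 1.98], [-2.84, 2.84]. Speed limits (rad/s): [2.79, 2.79, 3.14, 3.14, 3.14, 3.14, 3.14].

INTERFACE

Orientations are given as a unit quaternion [w, x, y, z].
In Python, from plant import arm gives the robot as it stands.
- The arm moves only by the tool send_rows, never from a script. Its argument "rows" is a list that holds one entry, the list of rows, each a list of 5 numbers: the closure in counts, from 0 (fully open) to 255 (shut), then the shift along the tool's x, y, z in m, then the turn about the tool's x in degrees. A call has 1 to 20 rows; each row is the pose to reach, as a shift and turn from the pose commanded when the call began, along the tool's axes at that moment; what a row does not reach only later rows make up. A row lasts 1/12 s, in which the tool goes at most 41.7 mm and 7.16 degrees, less where a joint would pass 70% of its speed; a pose out of reach is approached as far as the arm can. A call with a gripper value outside its range is refused whole. The fingers move at their own pace and stop on an object; "force" is the grip in N (left out, the last holds). Time passes only in rows, so rows that repeat a pose let the fingers close. It gives the time, the measured TCP pose, the force and the opening at its end, in the units of the state.
- arm.state(): the state, without advancing time (a new reading comes with each control period).
- arm.get_image(name): name is "scene" or "top" or "wrist"; returns a dict with "pixels" (384x512x3 uint8, red, green, blue), "fx", "fy", "cx", "cy" (pixels), "cam_to_world" (4x4, takes a point from camera to world coordinates); the wrist camera has in their place "hand_eye" (4x4, takes a point from camera to tool coordinates, whose origin is the TCP and whose axes are the tool frame's). Camera axes: x right, y down, z forward; pixel columns grow to the right and rows downward; lengths in m; the calibration is good to about 2 mm. The wrist camera is an equidistant fisheye: a pixel r from the principal point sees the ray r / f radians off the axis. A picture is of the moment at which its call begins: read the wrist's pose just before it. There is no depth.
- arm.finish_job(): hands the job in, once; it reports no verdict.
The state is a dict: "time_s": time; "joints": joint angles; "dq": joint speeds; "effort": joint torques, N m; "ee_pos": TCP position; "tool_rot": TCP orientation; "ft_force": force on the tool from outside, world axes, zero at the start; "torque": the same for the moment, N m; "grip_width": opening from 0.0 (shut) to 1.0 (fully open).
Only numpy, scipy, OpenCV 4.12 (cv2) and the standard library are available. Lean on these libraries where they do the work, as an engineer would, in place of code of your own. Each camera call takes 0.05 s, during which the arm holds its last target.

## Working session

There is one attempt and no reset: what is moved stays moved. The work goes in short steps, Python scripts to look and compute and a tool call to move; the robot and the scene stay as the last step left them, time stands still between calls to the robot, and variables do not carry over. Pictures are saved under pics/ and viewed, and the job is handed in when it is done.

Besides the shell and the picture viewer there is one more tool, called after "Emit:" as name([rows], argument=value, ...), one row to a line, values as JSON. send_rows: Moves the arm, as the interface text tells. Its arguments: {"type":"object","properties":{"rows":{"type":"array"},"force":{"type":"number"}},"required":["rows"]}

```bash
ls; mkdir -p pics
python3 - <<'E'
from plant import arm
import cv2
print(arm.state())
for n in ["scene","top","wrist"]:
    im=arm.get_image(n); cv2.imwrite(f"pics/{n}0.png",im["pixels"][:,:,::-1])
    print(n,{k:v for k,v in im.items() if k!="pixels"})
E
```

```text
pics
{'time_s': 0.0, 'joints': array([-1.30753974,  0.61588976, -0.01261663,  1.42491579,  0.00810404,
        1.10341386, -0.040384  ]), 'dq': array([ 0.00073333, -0.00045214,  0.00084723,  0.00073305, -0.00072742,
       -0.00061164,  0.00154086]), 'effort': array([ 4.35648490e-04, -4.69212949e+01,  2.59127710e-01, -1.71032667e+01,
        9.87516629e-03,  9.58782679e-03, -4.84987410e-06]), 'ee_pos': array([0.18548815, 0.62216249, 0.23015168]), 'tool_rot': array([ 0.69958546,  0.10115333,  0.69981956, -0.10296009]), 'ft_force': array([ 1.0197881 ,  0.59714357, -0.27443102]), 'torque': array([0.01251123, 0.02466979, 0.01290917]), 'grip_width': 1.0037675178845915}
scene {'fx': 439.86876824127967, 'fy': 439.86876824127967, 'cx': 257.91405126222554, 'cy': 194.32008218127072, 'cam_to_world': array([[-0.09493469,  0.64809251, -0.75562127,  1.2436252 ],
       [ 0.99527871,  0.0463972 , -0.08525011,  0.07038528],
       [-0.02019124, -0.76014696, -0.64943738,  0.62778377],
       [ 0.        ,  0.        ,  0.        ,  1.        ]])}
top {'fx': 359.05464379405794, 'fy': 359.05464379405794, 'cx': 255.47055223180118, 'cy': 193.74117146263507, 'cam_to_world': array([[-0.0156181 , -0.98586221,  0.16682857,  0.44760458],
       [-0.99985784,  0.01645917,  0.00366002,  0.0021311 ],
       [-0.00635414, -0.16674769, -0.98597912,  0.92411843],
       [ 0.        ,  0.        ,  0.        ,  1.        ]])}
wrist {'fx': 297.3186396354542, 'fy': 297.3186396354542, 'cx': 255.8986978144831, 'cy': 190.49622001207436, 'hand_eye': array([[ 4.84515825e-04, -2.62097082e-01,  9.65041390e-01,
        -1.42750421e-01],
       [ 9.99999853e-01,  3.60189515e-04, -4.04242903e-04,
        -2.98059450e-04],
       [-2.41646905e-04,  9.65041445e-01,  2.62097218e-01,
        -6.62771630e-02],
       [ 0.00000000e+00,  0.00000000e+00,  0.00000000e+00,
         1.00000000e+00]])}
```

View pics/scene0.png

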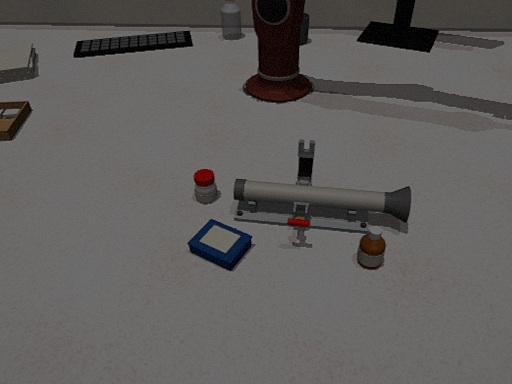

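View pics/top0.png

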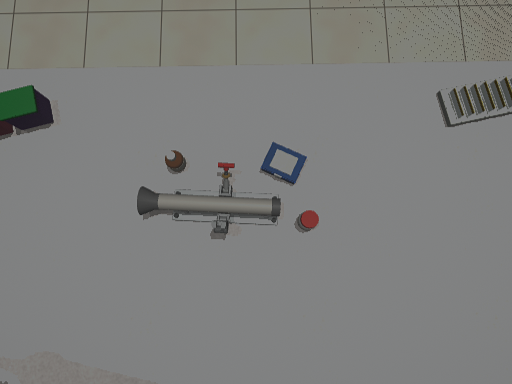

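View pics/wrist0.png

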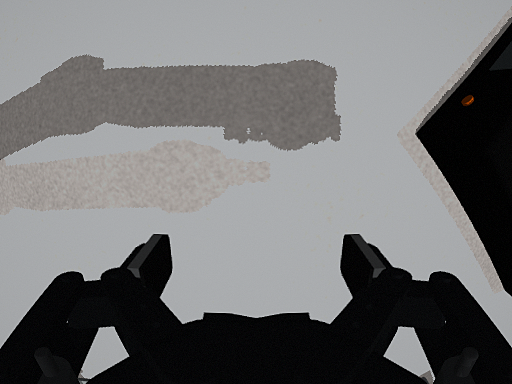

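The scene view shows the clamp at about (303,200): cap upright near (306,160), T-grip red at (299,222), jar (205,187), box (220,243), bottle (371,248). In the top view the clamp is at about (225,207), the grip at (226,166) and the cap at (220,228). Next I'll enlarge these.

Run:
```python
import cv2
a=cv2.imread("pics/scene0.png")[130:280,220:420]; cv2.imwrite("pics/s0c.png",cv2.convertScaleAbs(cv2.resize(a,None,fx=4,fy=4,interpolation=cv2.INTER_CUBIC),alpha=1.5))
a=cv2.imread("pics/top0.png")[140:250,130:290]; cv2.imwrite("pics/t0c.png",cv2.convertScaleAbs(cv2.resize(a,None,fx=5,fy=5,interpolation=cv2.INTER_CUBIC),alpha=1.3))
```

```text
(no output)
```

View pics/s0c.png

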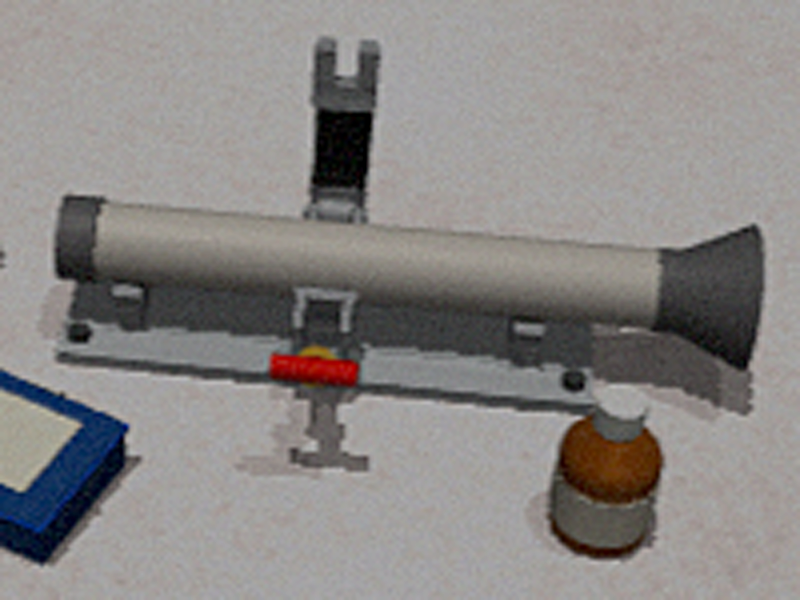

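View pics/t0c.png

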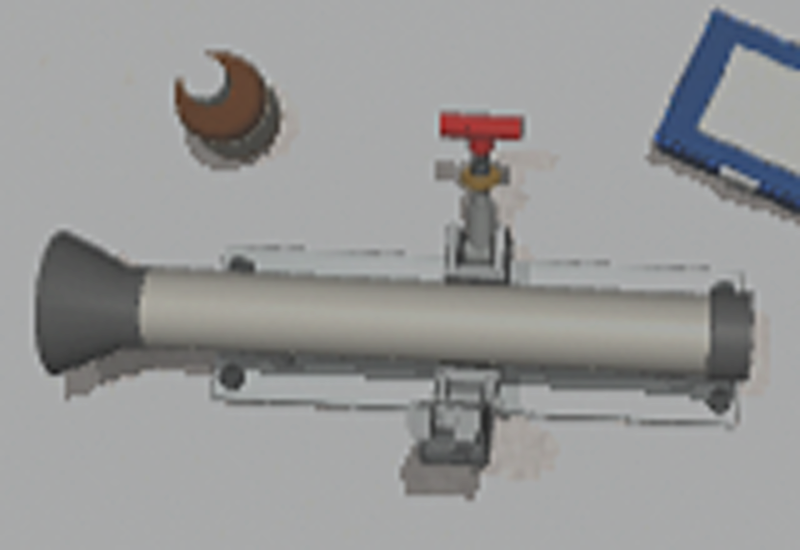

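```bash
cat > h.py <<'E'
import numpy as np, cv2
from plant import arm
from scipy.spatial.transform import Rotation as R
def rot(q): return R.from_quat([q[1],q[2],q[3],q[0]]).as_matrix()
K={"scene":(439.8688,257.914,194.320),"top":(359.0546,255.4706,193.7412)}
C={"scene":np.array([[-0.09493469,0.64809251,-0.75562127,1.2436252],[0.99527871,0.0463972,-0.08525011,0.07038528],[-0.02019124,-0.76014696,-0.64943738,0.62778377],[0,0,0,1]]),
"top":np.array([[-0.0156181,-0.98586221,0.16682857,0.44760458],[-0.99985784,0.01645917,0.00366002,0.0021311],[-0.00635414,-0.16674769,-0.98597912,0.92411843],[0,0,0,1]])}
def proj(n,P):
    f,cx,cy=K[n]; M=C[n]; p=M[:3,:3].T@(np.asarray(P)-M[:3,3]); return np.array([f*p[0]/p[2]+cx,f*p[1]/p[2]+cy])
def ray(n,uv):
    f,cx,cy=K[n]; M=C[n]; d=M[:3,:3]@np.array([(uv[0]-cx)/f,(uv[1]-cy)/f,1]); return M[:3,3],d/np.linalg.norm(d)
def atz(n,uv,z):
    o,d=ray(n,uv); return o+d*(z-o[2])/d[2]
def clampT(x,y,yaw): 
    c,s=np.cos(yaw),np.sin(yaw); return np.array([[c,-s,0],[s,c,0],[0,0,1]]),np.array([x,y,0])
def ear(th,a=81,y=0,c=6): return np.array([-38+a*np.cos(th)-c*np.sin(th),y,52+a*np.sin(th)+c*np.cos(th)])/1e3
def grip(ph,pull=0,y=0): return np.array([42+(70+pull)*np.sin(ph),y,22+(70+pull)*np.cos(ph)])/1e3
def wproj(P,st,im):
    M=im["hand_eye"]; t=rot(st["tool_rot"]).T@(np.asarray(P)-st["ee_pos"]); p=M[:3,:3].T@(t-M[:3,3])
    th=np.arctan2(np.hypot(p[0],p[1]),p[2]); a=np.arctan2(p[1],p[0]); return np.array([im["cx"]+im["fx"]*th*np.cos(a),im["cy"]+im["fy"]*th*np.sin(a)])
E
python3 - <<'E'
from h import *
from scipy.optimize import least_squares
t=lambda u,v:np.array([u/5+130,v/5+140])-0.4
s=lambda u,v:np.array([u/4+220,v/4+130])-0.4
obs=[("top",t(222,247),lambda th,ph:(.040,.135,.01)),("top",t(745,272),lambda th,ph:(.040,-.135,.01)),
("top",t(735,426),lambda th,ph:(-.040,-.135,.01)),("top",t(212,401),lambda th,ph:(-.040,.135,.01)),
("scene",s(57,354),lambda th,ph:(.04,-.135,.01)),
("top",t(441,126),lambda th,ph:grip(ph,0,20)),("top",t(523,126),lambda th,ph:grip(ph,0,-20)),
("scene",s(271,368),lambda th,ph:grip(ph,0,-20)),("scene",s(358,370),lambda th,ph:grip(ph,0,20)),
("scene",s(316,42),lambda th,ph:ear(th,93,-16,13)),("scene",s(379,45),lambda th,ph:ear(th,93,16,13)),
("scene",s(313,108),lambda th,ph:ear(th,74,-16,1)),("scene",s(375,108),lambda th,ph:ear(th,74,16,1)),
]
def res(p):
    Rm,T=clampT(*p[:3]); return np.concatenate([proj(n,Rm@np.array(f(p[3],p[4]))+T)-uv for n,uv,f in obs])
r=least_squares(res,[.5,0,0.05,1.5,.7],loss='soft_l1',x_scale=[.01,.01,.1,.1,.1]); print(r.x); print(res(r.x).reshape(-1,2).round(1))
Rm,T=clampT(*r.x[:3])
print("ear",Rm@ear(r.x[3])+T,"grip",Rm@grip(r.x[4])+T,"upright",Rm@grip(0)+T,"earhome",Rm@ear(0)+T)
for n,uv,z in [("bottle",t(205,75),.082),("jar",(309,219),.062),("box",(284,163),.03)]: print(n,atz("top",uv,z))
E
```

```text
[ 0.57008637  0.0836093  -0.06453229  1.55595113  0.85380063]
[[ 0.3 -0.2]
 [-0.2 -0.3]
 [ 0.6 -0.1]
 [-0.4 -0.2]
 [-0.5 -0.5]
 [-0.4  0. ]
 [-0.5  0.8]
 [-0.1 -0.5]
 [ 0.1  1.1]
 [-0.3  1.9]
 [ 0.3  2.3]
 [-0.5 -3.1]
 [ 0.3 -1.9]]
ear [0.52737853 0.08636917 0.13308014] grip [0.66465395 0.07749815 0.06799861] upright [0.61199895 0.08090083 0.092     ] earhome [0.61299687 0.08083634 0.058     ]
bottle [0.68987027 0.20972349 0.082     ]
jar [ 0.52974259 -0.12239261  0.062     ]
box [ 0.67751891 -0.06886336  0.03      ]
```

```bash
cat >> h.py <<'E'
CX=(0.57009,0.08361,-0.06453)
Rm,T=clampT(*CX)
def cl(P): return Rm@np.asarray(P)+T
def delta(target,st=None):
    st=st or arm.state(); Rt=rot(st["tool_rot"]); return Rt.T@(np.asarray(target)-st["ee_pos"])
def turn(st=None):
    st=st or arm.state(); Rt=rot(st["tool_rot"]); out=[]
    for sg in (1,-1):
        v=Rt.T@(sg*Rm[:,1]); out.append(np.degrees(np.arctan2(v[2],v[1])))
    return out
E
python3 - <<'E'
from h import *
st=arm.state(); print(rot(st["tool_rot"]).round(3)); print(turn(st))
print(delta(cl(ear(1.556))+[0,0,.05]))
E
```

```text
[[-0.001  0.286  0.958]
 [-0.002  0.958 -0.286]
 [-1.    -0.002  0.   ]]
[np.float64(-12.90317071679544), np.float64(167.09682928320458)]
[ 0.04815944 -0.41588054  0.48066072]
```

Emit:
send_rows([
  [[0, 0.0, -0.1, 0.115, -6], [0, 0.0, -0.416, 0.481, -12.9], [0, 0.0, -0.416, 0.481, -12.9], [0, 0.0, -0.416, 0.481, -12.9], [0, 0.0, -0.416, 0.481, -12.9], [0, 0.0, -0.416, 0.481, -12.9], [0, 0.0, -0.416, 0.481, -12.9], [0, 0.0, -0.416, 0.481, -12.9], [0, 0.0, -0.416, 0.481, -12.9], [0, 0.0, -0.416, 0.481, -12.9], [0, 0.0, -0.416, 0.481, -12.9], [0, 0.0, -0.416, 0.481, -12.9], [0, 0.0, -0.416, 0.481, -12.9], [0, 0.0, -0.416, 0.481, -12.9], [0, 0.0, -0.416, 0.481, -12.9], [0, 0.0, -0.416, 0.481, -12.9], [0, 0.0, -0.416, 0.481, -12.9], [0, 0.0, -0.416, 0.481, -12.9], [0, 0.0, -0.416, 0.481, -12.9], [0, 0.0, -0.416, 0.481, -12.9]],
], force=20)

```text
time_s: 1.82
ee_pos: [0.5268, 0.0892, 0.2312]
tool_rot: [0.706, 0.022, 0.707, -0.021]
ft_force: [0.3, 1.3, -0.8]
grip_width: 1.003
```

```bash
python3 - <<'E'
from h import *
st=arm.state(); im=arm.get_image("wrist"); cv2.imwrite("pics/w1.png",im["pixels"][:,:,::-1])
cv2.imwrite("pics/s1.png",arm.get_image("scene")["pixels"][:,:,::-1])
print(st["time_s"],st["ee_pos"],turn(st),delta(cl(ear(1.556))+[0,0,.05],st),st["ft_force"],st["joints"])
for th in (1.5,1.556,1.6):
  print(th,[wproj(cl(ear(th,a,y,c)),st,im).round(0) for a,y,c in ((93,-16,15),(93,16,15),(93,-16,1),(93,16,1))])
print([wproj(cl(grip(.854,0,y)),st,im).round(0) for y in (-20,20)])
E
python3 - <<'E'
import cv2
a=cv2.imread("pics/w1.png"); cv2.imwrite("pics/w1c.png",cv2.convertScaleAbs(cv2.resize(a,None,fx=1.5,fy=1.5),alpha=1.5))
a=cv2.imread("pics/s1.png")[60:260,180:430]; cv2.imwrite("pics/s1c.png",cv2.convertScaleAbs(cv2.resize(a,None,fx=3,fy=3),alpha=1.5))
E
```

```text
1.8167 [0.52678274 0.08917999 0.23123388] [np.float64(0.22075734681324757), np.float64(-179.77924265318677)] [ 0.04815016 -0.00282065  0.00081359] [ 0.30887387  1.34540758 -0.82536565] [-0.21582653  0.43503554  0.01163748  1.7596154  -0.00765004  0.94767619
  1.30931405]
1.5 [array([233., 192.]), array([273., 193.]), array([233., 209.]), array([272., 209.])]
1.556 [array([233., 186.]), array([273., 186.]), array([233., 203.]), array([273., 203.])]
1.6 [array([233., 181.]), array([273., 181.]), array([233., 198.]), array([273., 198.])]
[array([237., 287.]), array([270., 287.])]
```

View pics/w1c.png

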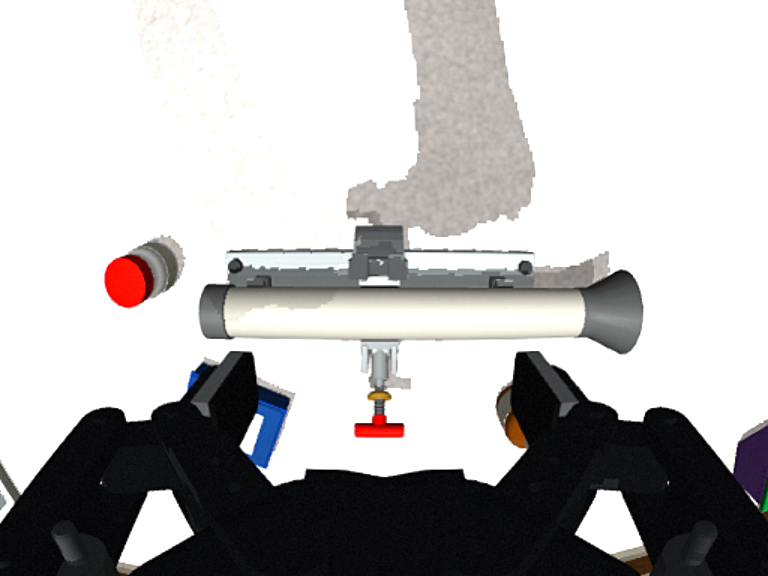

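View pics/s1c.png

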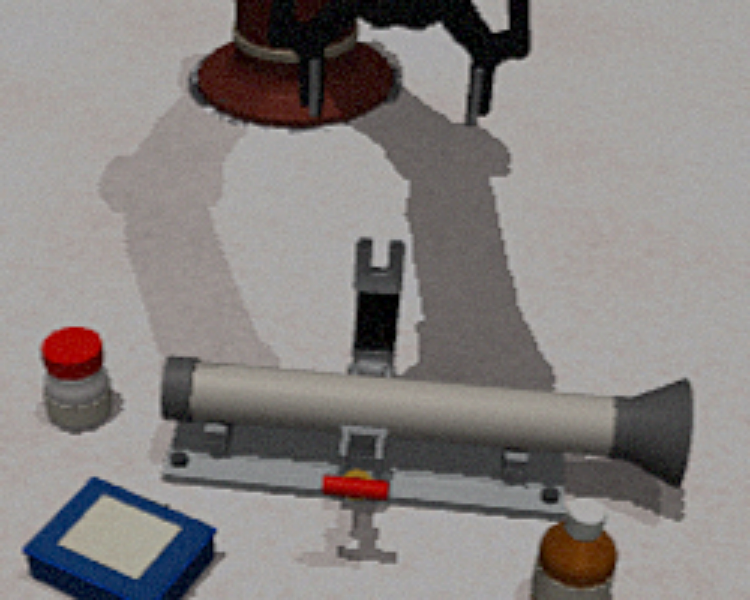

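Run:
```python
import cv2
a=cv2.imread("pics/w1.png")[135:215,210:310]; cv2.imwrite("pics/w1d.png",cv2.convertScaleAbs(cv2.resize(a,None,fx=7,fy=7,interpolation=cv2.INTER_CUBIC),alpha=1.2))
```

```text
(no output)
```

View pics/w1d.png

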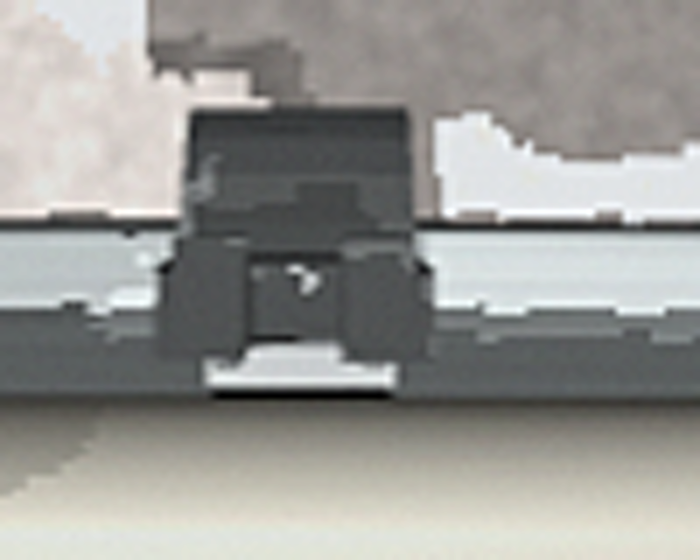

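Run:
```python
from h import *
print(delta(cl(ear(1.71))+[0,0,-.017]), turn(), cl(ear(1.71)))
```

```text
[ 0.11696327 -0.00234897 -0.01187179] [np.float64(0.19249858467371958), np.float64(-179.8075014153263)] [0.51502377 0.08716836 0.13138394]
```

Emit:
send_rows([
  [[0, 0.03, -0.002, -0.012, 0.2], [0, 0.06, -0.002, -0.012, 0.2], [0, 0.09, -0.002, -0.012, 0.2], [0, 0.11, -0.002, -0.012, 0.2], [0, 0.117, -0.002, -0.012, 0.2], [0, 0.117, -0.002, -0.012, 0.2], [110, 0.117, -0.002, -0.012, 0.2], [110, 0.117, -0.002, -0.012, 0.2], [110, 0.117, -0.002, -0.012, 0.2], [110, 0.117, -0.002, -0.012, 0.2]],
])

```text
time_s: 2.75
ee_pos: [0.5166, 0.0857, 0.1156]
tool_rot: [0.708, 0.024, 0.706, -0.024]
ft_force: [0.0, 0.2, -0.4]
grip_width: 0.57
```

Run:
```python
from h import *
st=arm.state(); im=arm.get_image("wrist"); cv2.imwrite("pics/w2.png",cv2.convertScaleAbs(cv2.resize(im["pixels"][:,:,::-1],None,fx=1.5,fy=1.5),alpha=1.5))
print(st["time_s"],st["ee_pos"],delta(cl(ear(1.71))+[0,0,-.017],st),st["ft_force"],st["grip_width"])
for th in (1.65,1.71,1.77):
  print(th,[wproj(cl(ear(th,a,y,c)),st,im).round(0)*1.5 for a,y,c in ((93,-16,15),(93,16,15),(93,-16,1),(93,16,1))])
```

```text
2.75 [0.51655983 0.08574523 0.11557555] [ 0.00118826  0.00131456 -0.00163238] [ 0.0291509   0.15246559 -0.37186992] 0.5695300577583766
1.65 [array([334.5, 381. ]), array([445.5, 381. ]), array([336., 423.]), array([442.5, 423. ])]
1.71 [array([334.5, 361.5]), array([445.5, 361.5]), array([336. , 406.5]), array([444. , 406.5])]
1.77 [array([333., 342.]), array([445.5, 342. ]), array([334.5, 388.5]), array([444. , 388.5])]
```

View pics/w2.png

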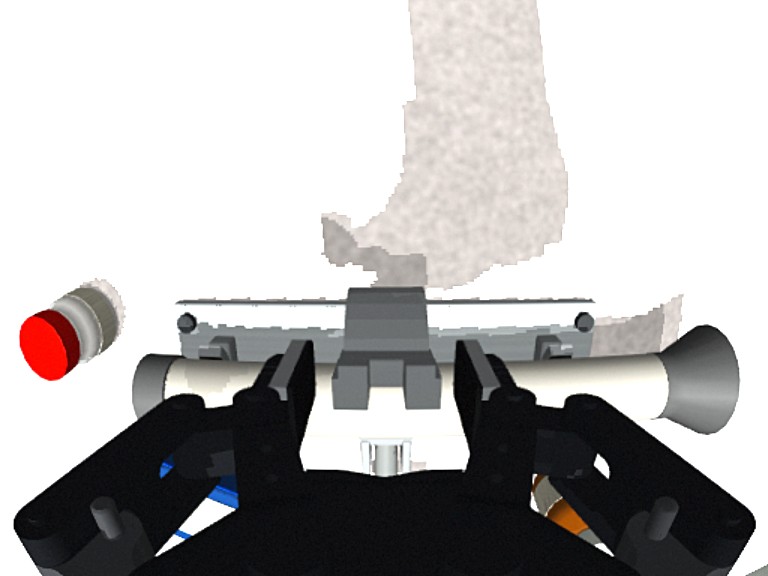

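Emit:
send_rows([
  [[150, 0, 0, 0, 0], [255, 0, 0, 0, 0], [255, 0, 0, 0, 0], [255, 0, 0, 0, 0], [255, 0, 0, 0, 0], [255, 0, 0, 0, 0]],
], force=20)

```text
time_s: 3.3
ee_pos: [0.516, 0.0864, 0.115]
tool_rot: [0.707, 0.024, 0.706, -0.024]
ft_force: [-1.2, 1.4, 5.5]
grip_width: 0.37
```

Run:
```python
from h import *
st=arm.state(); print(st["ee_pos"],st["ft_force"],st["grip_width"])
base=ear(1.71); p0=st["ee_pos"]; Rt=rot(st["tool_rot"])
for th in np.arange(1.71,-.01,-.1): print(round(th,2),(Rt.T@Rm@(ear(th)-base)).round(4))
```

```text
[0.51604614 0.08639814 0.11503441] [-1.15681147  1.40615729  5.50421218] 0.3704186406513231
1.71 [0. 0. 0.]
1.61 [-0.0013  0.      0.008 ]
1.51 [-0.0018  0.0001  0.0161]
1.41 [-0.0015  0.0001  0.0242]
1.31 [-0.0004  0.0001  0.0323]
1.21 [0.0015 0.0001 0.0402]
1.11 [0.0042 0.0001 0.0478]
1.01 [0.0077 0.0002 0.0552]
0.91 [0.0118 0.0002 0.0621]
0.81 [0.0166 0.0002 0.0687]
0.71 [0.0221 0.0002 0.0747]
0.61 [0.0281 0.0002 0.0801]
0.51 [0.0347 0.0002 0.0849]
0.41 [0.0417 0.0002 0.089 ]
0.31 [0.0491 0.0002 0.0924]
0.21 [0.0567 0.0002 0.0951]
0.11 [0.0646 0.0002 0.097 ]
0.01 [0.0727 0.0002 0.098 ]
```

Emit:
send_rows([
  [[255, -0.0004, 0, 0.002, 0], [255, -0.0008, 0, 0.004, 0], [255, -0.0011, 0, 0.006, 0], [255, -0.0013, 0, 0.008, 0], [255, -0.0015, 0, 0.01, 0], [255, -0.0016, 0, 0.012, 0], [255, -0.0017, 0, 0.014, 0], [255, -0.0018, 0, 0.016, 0], [255, -0.0018, 0, 0.016, 0]],
])

```text
time_s: 4.05
ee_pos: [0.5277, 0.0856, 0.1156]
tool_rot: [0.704, 0.024, 0.71, -0.023]
ft_force: [-6.5, 2.4, 5.8]
grip_width: 0.369
```

Run:
```python
from h import *
st=arm.state(); im=arm.get_image("wrist"); cv2.imwrite("pics/w3.png",cv2.convertScaleAbs(cv2.resize(im["pixels"][:,:,::-1],None,fx=1.5,fy=1.5),alpha=1.5))
print(st["ee_pos"],st["ft_force"],st["torque"],st["grip_width"])
```

```text
[0.52774233 0.08563328 0.11557341] [-6.48944059  2.3988002   5.78137911] [0.45747758 1.38639847 0.0385667 ] 0.36894796461988794
```

View pics/w3.png

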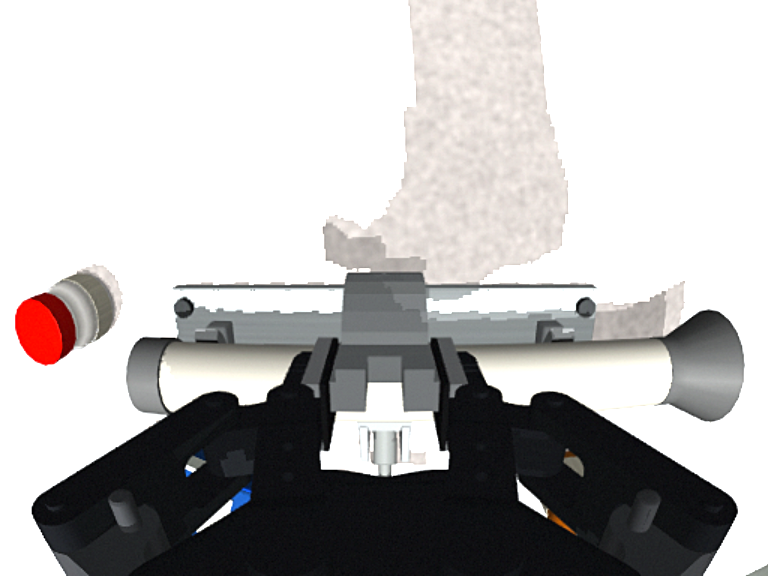

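Emit:
send_rows([
  [[255, 0.0001, 0, 0.004, 0], [255, 0.0003, 0, 0.0081, 0], [255, 0.0008, 0, 0.0121, 0], [255, 0.0014, 0, 0.0162, 0], [255, 0.0022, 0, 0.0201, 0], [255, 0.0033, 0, 0.0241, 0], [255, 0.0045, 0, 0.0279, 0], [255, 0.006, 0, 0.0317, 0], [255, 0.0077, 0, 0.0354, 0], [255, 0.0095, 0, 0.0391, 0], [255, 0.0115, 0, 0.0426, 0], [255, 0.0136, 0, 0.046, 0], [255, 0.0136, 0, 0.046, 0]],
])

```text
time_s: 5.18
ee_pos: [0.5764, 0.0824, 0.102]
tool_rot: [0.706, 0.024, 0.708, -0.023]
ft_force: [-1.4, 1.9, 1.9]
grip_width: 0.367
```

Run:
```python
from h import *
st=arm.state(); im=arm.get_image("wrist"); cv2.imwrite("pics/w4.png",cv2.convertScaleAbs(cv2.resize(im["pixels"][:,:,::-1],None,fx=1.5,fy=1.5),alpha=1.5))
a=arm.get_image("scene")["pixels"][60:260,180:430,::-1]; cv2.imwrite("pics/s4.png",cv2.convertScaleAbs(cv2.resize(a,None,fx=3,fy=3),alpha=1.5))
print(st["ee_pos"],st["ft_force"],st["torque"],st["grip_width"],rot(st["tool_rot"]).round(3))
print("cmd~",cl(ear(.91)-ear(1.71))-T+[0.5165,.0857,.1155])
```

```text
[0.57636269 0.08244442 0.10201893] [-1.37223049  1.88364267  1.9049599 ] [ 0.4323323   0.56488816 -0.01395337] 0.3670006067559728 [[-0.003  0.067  0.998]
 [ 0.001  0.998 -0.067]
 [-1.     0.001 -0.003]]
cmd~ [0.57852809 0.08169176 0.10374833]
```

View pics/w4.png

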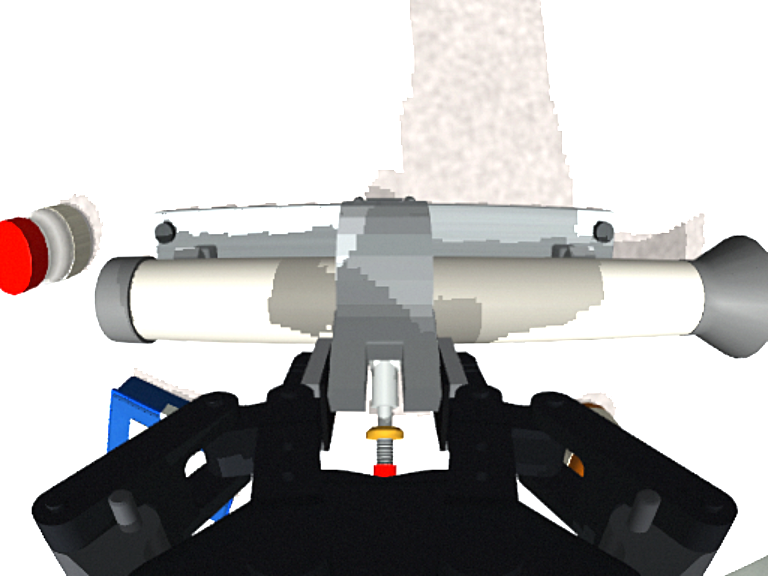

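View pics/s4.png

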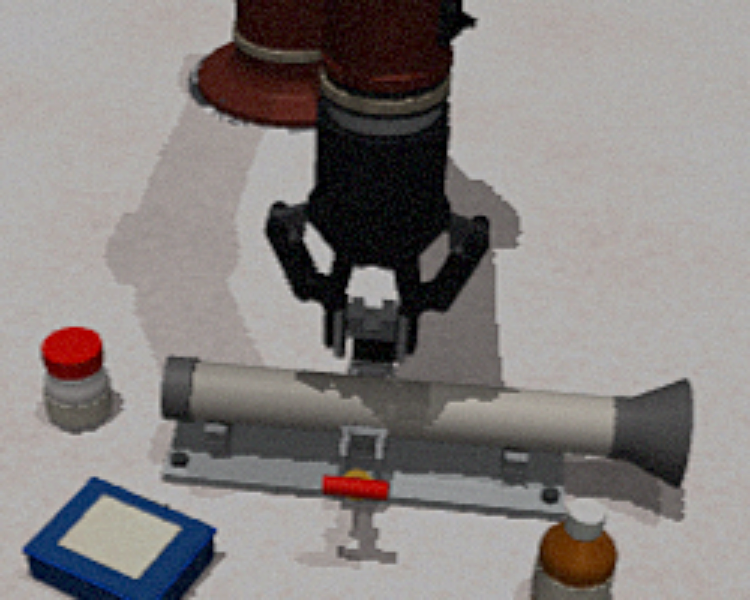

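Emit:
send_rows([
  [[255, 0.0024, 0, 0.0034, 0], [255, 0.0048, 0, 0.0066, 0], [255, 0.0075, 0, 0.0097, 0], [255, 0.0103, 0, 0.0126, 0], [255, 0.0133, 0, 0.0154, 0], [255, 0.0163, 0, 0.018, 0], [255, 0.0196, 0, 0.0205, 0], [255, 0.0229, 0, 0.0228, 0], [255, 0.0264, 0, 0.0249, 0], [255, 0.0299, 0, 0.0269, 0], [255, 0.0336, 0, 0.0287, 0], [255, 0.0373, 0, 0.0303, 0], [255, 0.0392, 0, 0.031, 0], [255, 0.0411, 0, 0.0317, 0], [255, 0.043, 0, 0.0324, 0], [255, 0.0449, 0, 0.033, 0], [255, 0.0449, 0, 0.033, 0]],
])

```text
time_s: 6.7
ee_pos: [0.6146, 0.0799, 0.0584]
tool_rot: [0.71, 0.025, 0.704, -0.023]
ft_force: [2.9, 5.8, 2.7]
grip_width: 0.368
```

Run:
```python
from h import *
st=arm.state(); im=arm.get_image("wrist"); cv2.imwrite("pics/w5.png",cv2.convertScaleAbs(cv2.resize(im["pixels"][:,:,::-1],None,fx=1.5,fy=1.5),alpha=1.5))
print(st["ee_pos"],st["ft_force"],st["torque"],st["grip_width"],Rm.T@(st["ee_pos"]-T))
```

```text
[0.61459157 0.07985673 0.0584138 ] [2.94655792 5.79798835 2.66181824] [ 0.88962346 -0.40171928 -0.01479146] 0.3683268513159352 [ 0.04465098 -0.00087577  0.0584138 ]
```

View pics/w5.png

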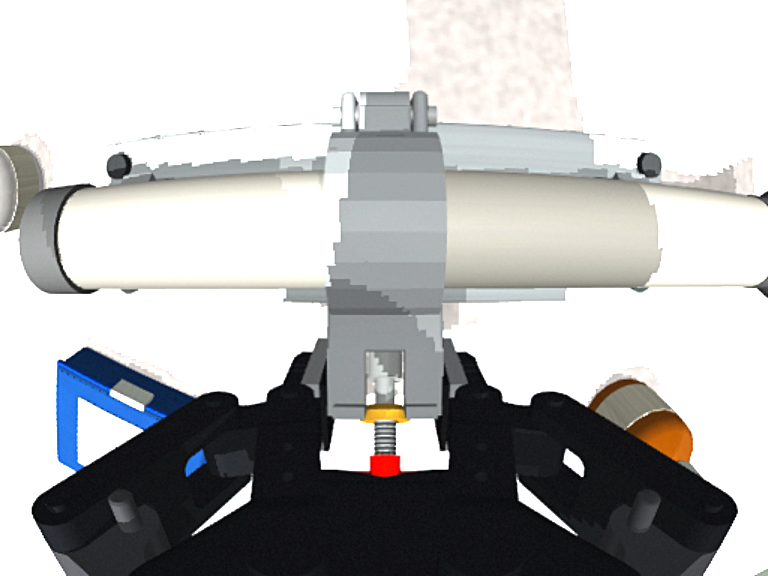

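Emit:
send_rows([
  [[255, 0.001, 0.001, 0.0003, 0], [255, 0.002, 0.001, 0.0006, 0], [255, 0.003, 0.001, 0.0008, 0], [255, 0.004, 0.001, 0.001, 0], [255, 0.005, 0.001, 0.0013, 0], [255, 0.006, 0.001, 0.0015, 0], [255, 0.006, 0.001, 0.0015, 0], [255, 0.006, 0.001, 0.0015, 0]],
], force=40)

```text
time_s: 7.42
ee_pos: [0.6165, 0.0798, 0.053]
tool_rot: [0.71, 0.024, 0.703, -0.024]
ft_force: [3.6, 4.0, 5.8]
grip_width: 0.364
```

Emit:
send_rows([
  [[255, 0.001, 0.001, 0.0003, 0], [255, 0.002, 0.001, 0.0006, 0], [255, 0.003, 0.001, 0.0008, 0], [255, 0.004, 0.001, 0.001, 0], [255, 0.004, 0.001, 0.001, 0]],
], force=40)

```text
time_s: 7.83
ee_pos: [0.6176, 0.0797, 0.049]
tool_rot: [0.71, 0.024, 0.703, -0.025]
ft_force: [3.2, 2.1, 5.1]
grip_width: 0.367
```

Emit:
send_rows([
  [[255, 0.0007, 0, 0, 0], [255, 0.0014, 0, 0, 0], [255, 0.002, 0, 0, 0], [255, 0.002, 0, 0, 0]],
])

```text
time_s: 8.17
ee_pos: [0.618, 0.0797, 0.0472]
tool_rot: [0.71, 0.024, 0.703, -0.025]
ft_force: [3.3, 2.7, 5.8]
grip_width: 0.365
```

Emit:
send_rows([
  [[255, 0.0007, 0, 0, 0], [255, 0.0014, 0, 0, 0], [255, 0.002, 0, 0, 0], [255, 0.002, 0, 0, 0]],
])

```text
time_s: 8.5
ee_pos: [0.6184, 0.0796, 0.0453]
tool_rot: [0.711, 0.024, 0.703, -0.025]
ft_force: [4.6, 2.4, 5.3]
grip_width: 0.365
```

Emit:
send_rows([
  [[255, 0.0007, 0, 0, 0], [255, 0.0014, 0, 0, 0], [255, 0.002, 0, 0, 0], [255, 0.002, 0, 0, 0]],
])

```text
time_s: 8.83
ee_pos: [0.6186, 0.0797, 0.0434]
tool_rot: [0.711, 0.024, 0.703, -0.025]
ft_force: [4.0, 2.9, 5.1]
grip_width: 0.367
```

Emit:
send_rows([
  [[255, 0.0007, 0, 0, 0], [255, 0.0014, 0, 0, 0], [255, 0.002, 0, 0, 0], [255, 0.002, 0, 0, 0]],
])

```text
time_s: 9.17
ee_pos: [0.619, 0.0796, 0.0415]
tool_rot: [0.711, 0.024, 0.702, -0.025]
ft_force: [5.2, 1.8, 5.4]
grip_width: 0.369
```

Run:
```python
from h import *
st=arm.state(); im=arm.get_image("wrist"); cv2.imwrite("pics/w6.png",cv2.convertScaleAbs(cv2.resize(im["pixels"][:,:,::-1],None,fx=1.5,fy=1.5),alpha=1.5))
a=arm.get_image("scene")["pixels"][130:240,240:380,::-1]; cv2.imwrite("pics/s6.png",cv2.convertScaleAbs(cv2.resize(a,None,fx=5,fy=5),alpha=1.8))
print(st["ee_pos"],st["ft_force"],st["torque"],st["grip_width"],Rm.T@(st["ee_pos"]-T))
for th in (0,.05,.1,.15):
  print(th,[wproj(cl(ear(th,a,y,c)),st,im).round(0)*1.5 for a,y,c in ((93,-16,15),(93,16,15),(89.5,16,15),(93,16,1))])
```

```text
[0.61896231 0.07963852 0.04152249] [5.21328164 1.83405338 5.40306205] [ 0.51009471 -0.65136626 -0.01511433] 0.3685410808502363 [ 0.04902669 -0.00081168  0.04152249]
0 [array([336., 414.]), array([439.5, 414. ]), array([441. , 403.5]), array([435. , 391.5])]
0.05 [array([334.5, 420. ]), array([441., 420.]), array([442.5, 409.5]), array([436.5, 397.5])]
0.1 [array([331.5, 426. ]), array([444. , 424.5]), array([444., 414.]), array([438., 405.])]
0.15 [array([330. , 430.5]), array([445.5, 430.5]), array([447. , 418.5]), array([439.5, 411. ])]
```

View pics/w6.png

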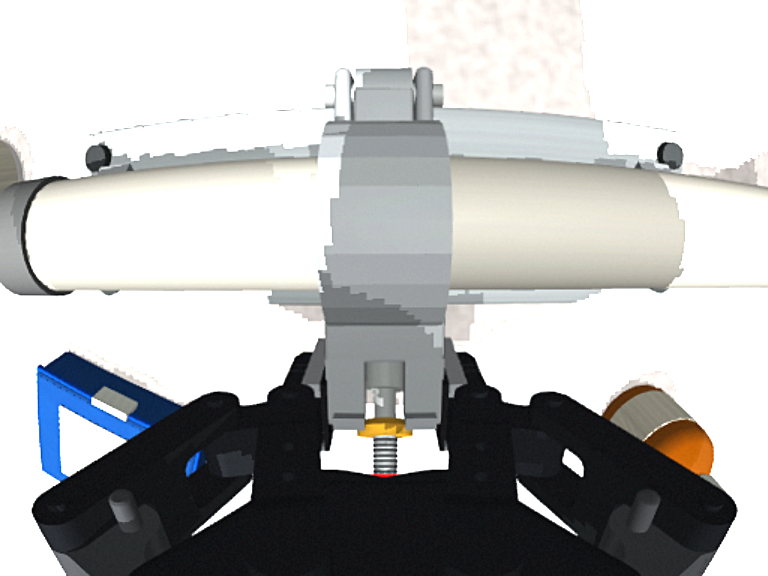

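View pics/s6.png

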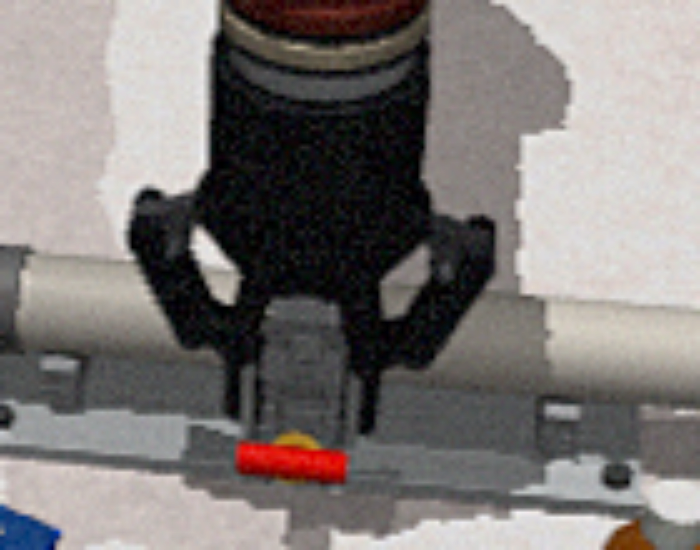

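Run:
```python
from h import *
a=np.hstack([cv2.imread(f"pics/w{i}.png")[310:440,320:450] for i in (5,6)]); cv2.imwrite("pics/c56.png",cv2.resize(a,None,fx=3,fy=3,interpolation=cv2.INTER_CUBIC))
im=arm.get_image("wrist")
for p,q in (([.61459157,.07985673,.0584138],[.71,.025,.704,-.023]),([.6189623,.0796385,.0415225],[.711,.024,.702,-.025])):
  st=dict(ee_pos=np.array(p),tool_rot=q)
  for th in (0,.1,.2,.3):
   print(th,[((wproj(cl(ear(th,a,y,c)),st,im)*1.5-[320,310])*3).round(0) for a,y,c in ((93,-16,15),(93,16,15),(89.5,16,15),(58,16,11))])
```

```text
0 [array([ 63., 267.]), array([342., 265.]), array([343., 239.]), array([350., -35.])]
0.1 [array([ 55., 294.]), array([352., 292.]), array([353., 263.]), array([357., -32.])]
0.2 [array([ 46., 315.]), array([363., 314.]), array([364., 281.]), array([364., -34.])]
0.3 [array([ 36., 330.]), array([375., 328.]), array([376., 293.]), array([372., -42.])]
0 [array([ 46., 313.]), array([359., 312.]), array([361., 283.]), array([370., -25.])]
0.1 [array([ 36., 347.]), array([371., 345.]), array([372., 313.]), array([379., -20.])]
0.2 [array([ 24., 376.]), array([384., 374.]), array([386., 338.]), array([388., -22.])]
0.3 [array([  9., 398.]), array([400., 396.]), array([401., 356.]), array([398., -30.])]
```

View pics/c56.png

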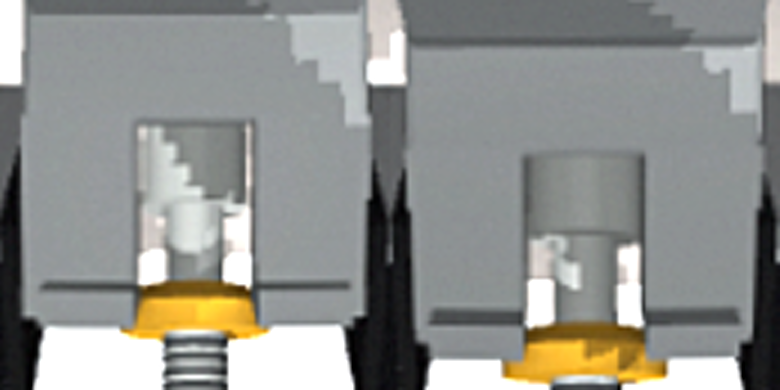

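Emit:
send_rows([
  [[100, 0, 0, 0, 0], [100, 0, 0, 0, 0], [100, 0, 0, 0, 0], [100, -0.01, 0, 0, 0], [100, -0.03, 0, 0, 0], [100, -0.054, 0, 0, 0], [219, -0.054, 0, -0.01, 0], [219, -0.054, 0, -0.01, 0], [219, -0.054, 0, -0.01, 0], [219, -0.054, 0, -0.01, 0], [219, -0.054, 0, -0.01, 0]],
], force=40)

```text
time_s: 10.23
ee_pos: [0.6028, 0.0813, 0.0928]
tool_rot: [0.706, 0.024, 0.707, -0.024]
ft_force: [0.5, 0.5, -0.5]
grip_width: 0.143
```

Run:
```python
from h import *
st=arm.state(); im=arm.get_image("wrist"); cv2.imwrite("pics/w7.png",cv2.convertScaleAbs(cv2.resize(im["pixels"][:,:,::-1],None,fx=1.5,fy=1.5),alpha=1.3))
a=arm.get_image("scene")["pixels"][130:240,240:380,::-1]; cv2.imwrite("pics/s7.png",cv2.convertScaleAbs(cv2.resize(a,None,fx=5,fy=5),alpha=1.8))
print(st["ee_pos"],st["ft_force"],st["torque"],st["grip_width"],Rm.T@(st["ee_pos"]-T),turn(st))
for th in (0,.05,.1,.15,.2):
  print(th,[wproj(cl(ear(th,a,y,c)),st,im).round(0)*1.5 for a,y,c in ((93,-16,15),(93,16,15),(89.5,16,15),(93,16,1))])
```

```text
[0.60281546 0.08129832 0.09279247] [ 0.51618393  0.5101857  -0.50241164] [-0.03653578 -0.02342008 -0.04631798] 0.14343709571945645 [ 0.03280642 -0.00019656  0.09279247] [np.float64(-0.21218943230868473), np.float64(179.78781056769134)]
0 [array([348. , 382.5]), array([423. , 382.5]), array([423., 375.]), array([420., 369.])]
0.05 [array([346.5, 387. ]), array([424.5, 387. ]), array([424.5, 378. ]), array([421.5, 373.5])]
0.1 [array([346.5, 390. ]), array([424.5, 388.5]), array([424.5, 381. ]), array([421.5, 376.5])]
0.15 [array([345. , 391.5]), array([426. , 391.5]), array([426., 384.]), array([423., 381.])]
0.2 [array([343.5, 394.5]), array([427.5, 393. ]), array([427.5, 385.5]), array([424.5, 384. ])]
```

View pics/w7.png

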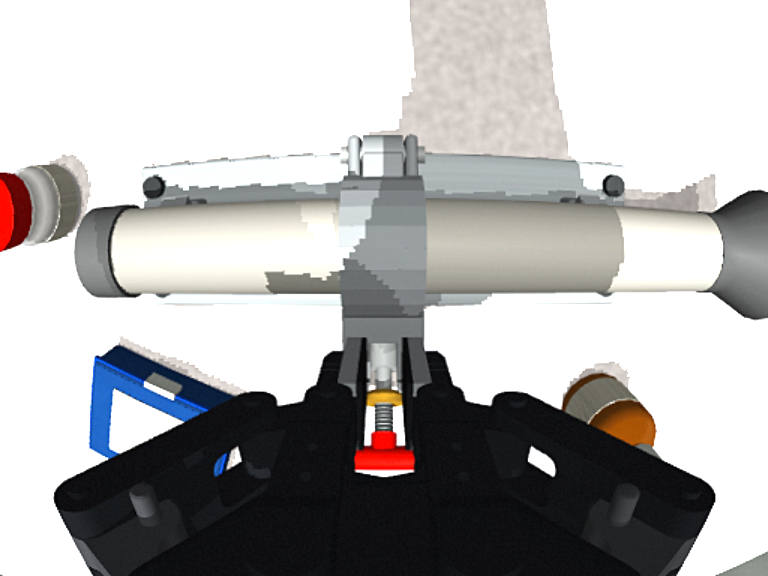

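View pics/s7.png

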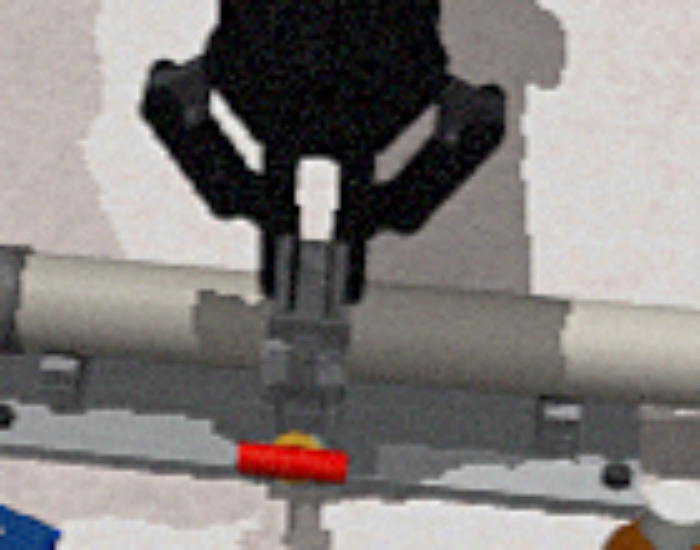

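Emit:
send_rows([
  [[219, 0.004, 0, 0.006, 0], [219, 0.008, 0, 0.006, 0], [219, 0.012, 0, 0.006, 0], [219, 0.013, 0, 0.006, 0], [219, 0.014, 0, 0.006, 0], [219, 0.014, 0, 0.006, 0]],
])

```text
time_s: 10.83
ee_pos: [0.6093, 0.0811, 0.0796]
tool_rot: [0.707, 0.024, 0.707, -0.024]
ft_force: [-0.5, -0.0, 1.0]
grip_width: 0.136
```

Emit:
send_rows([
  [[219, 0.001, 0, 0, 0], [219, 0.002, 0, 0, 0], [219, 0.003, 0, 0, 0], [219, 0.003, 0, 0, 0]],
])

```text
time_s: 11.17
ee_pos: [0.6087, 0.0813, 0.0764]
tool_rot: [0.706, 0.024, 0.707, -0.024]
ft_force: [0.7, -0.6, 1.2]
grip_width: 0.143
```

Emit:
send_rows([
  [[219, 0.001, 0, 0, 0], [219, 0.002, 0, 0, 0], [219, 0.003, 0, 0, 0], [219, 0.003, 0, 0, 0]],
])

```text
time_s: 11.5
ee_pos: [0.609, 0.0812, 0.0734]
tool_rot: [0.707, 0.024, 0.707, -0.024]
ft_force: [-0.3, -0.2, 1.1]
grip_width: 0.146
```

Emit:
send_rows([
  [[219, 0.001, 0, 0, 0], [219, 0.002, 0, 0, 0], [219, 0.003, 0, 0, 0], [219, 0.003, 0, 0, 0]],
])

```text
time_s: 11.83
ee_pos: [0.609, 0.0812, 0.0704]
tool_rot: [0.707, 0.024, 0.707, -0.024]
ft_force: [-0.3, 0.1, 1.4]
grip_width: 0.14
```

Emit:
send_rows([
  [[219, 0.001, 0, 0, 0], [219, 0.002, 0, 0, 0], [219, 0.002, 0, 0, 0]],
])

```text
time_s: 12.08
ee_pos: [0.6093, 0.0812, 0.0691]
tool_rot: [0.707, 0.024, 0.707, -0.024]
ft_force: [-2.0, 0.7, 5.2]
grip_width: 0.141
```

Emit:
send_rows([
  [[219, 0.001, 0, 0, 0], [219, 0.002, 0, 0, 0], [219, 0.002, 0, 0, 0]],
])

```text
time_s: 12.33
ee_pos: [0.6096, 0.0812, 0.0677]
tool_rot: [0.707, 0.024, 0.706, -0.024]
ft_force: [-1.7, -0.2, 7.7]
grip_width: 0.142
```

Emit:
send_rows([
  [[219, 0.001, 0, 0, 0], [219, 0.002, 0, 0, 0], [219, 0.002, 0, 0, 0]],
])

```text
time_s: 12.58
ee_pos: [0.6099, 0.0812, 0.066]
tool_rot: [0.707, 0.024, 0.706, -0.024]
ft_force: [-1.8, -0.3, 8.9]
grip_width: 0.144
```

Emit:
send_rows([
  [[219, 0.001, 0, 0, 0], [219, 0.002, 0, 0, 0], [219, 0.002, 0, 0, 0]],
])

```text
time_s: 12.83
ee_pos: [0.6095, 0.0813, 0.0637]
tool_rot: [0.707, 0.024, 0.706, -0.024]
ft_force: [-1.4, 0.2, 7.8]
grip_width: 0.139
```

Emit:
send_rows([
  [[219, 0.001, 0, 0, 0], [219, 0.002, 0, 0, 0], [219, 0.002, 0, 0, 0]],
])

```text
time_s: 13.08
ee_pos: [0.6095, 0.0813, 0.0634]
tool_rot: [0.707, 0.024, 0.706, -0.024]
ft_force: [-4.9, 0.2, 16.6]
grip_width: 0.144
```

Emit:
send_rows([
  [[219, 0.001, 0, 0, 0], [219, 0.0015, 0, 0, 0], [219, 0.0015, 0, 0, 0]],
])

```text
time_s: 13.33
ee_pos: [0.6096, 0.0813, 0.0633]
tool_rot: [0.707, 0.024, 0.706, -0.024]
ft_force: [-6.1, -0.3, 23.5]
grip_width: 0.143
```

Run:
```python
from h import *
st=arm.state()
a=arm.get_image("scene")["pixels"][130:240,240:380,::-1]; cv2.imwrite("pics/s8.png",cv2.convertScaleAbs(cv2.resize(a,None,fx=5,fy=5),alpha=1.8))
print(st["ee_pos"],st["ft_force"],Rm.T@(st["ee_pos"]-T),turn(st))
```

```text
[0.60958498 0.08126638 0.06332759] [-6.13412553 -0.30469144 23.46078921] [0.03956391 0.0002081  0.06332759] [np.float64(-0.2138542709404168), np.float64(179.78614572905957)]
```

View pics/s8.png

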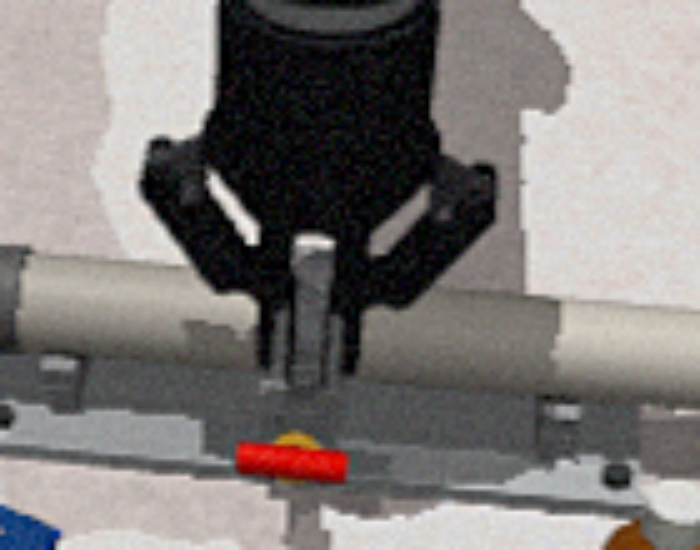

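Emit:
send_rows([
  [[219, -0.02, 0, 0, 0], [219, -0.06, 0, 0, 0], [0, -0.06, 0, 0.03, 0], [0, -0.06, 0, 0.055, 0], [0, -0.06, 0, 0.055, 0], [0, -0.06, 0, 0.055, 0], [0, -0.06, 0, 0.055, 0]],
], force=40)

```text
time_s: 13.97
ee_pos: [0.6627, 0.0775, 0.1179]
tool_rot: [0.706, 0.024, 0.708, -0.024]
ft_force: [-0.7, 1.2, -0.2]
grip_width: 0.837
```

Run:
```python
from h import *
st=arm.state(); im=arm.get_image("wrist"); cv2.imwrite("pics/w9.png",cv2.convertScaleAbs(cv2.resize(im["pixels"][:,:,::-1],None,fx=1.5,fy=1.5),alpha=1.3))
a=arm.get_image("scene")["pixels"][130:240,240:380,::-1]; cv2.imwrite("pics/s9.png",cv2.convertScaleAbs(cv2.resize(a,None,fx=5,fy=5),alpha=1.8))
print(st["ee_pos"],st["ft_force"],st["grip_width"],Rm.T@(st["ee_pos"]-T),turn(st), delta(cl(grip(.854))+[0,0,-.017],st))
for th in (0,.05,.1):
  print(th,[wproj(cl(ear(th,a,y,c)),st,im).round(0)*1.5 for a,y,c in ((93,-16,15),(93,16,15),(89.5,16,15),(93,16,1))])
  print(th,[((proj("scene",cl(ear(th,a,y,c)))-[240,130])*5).round(0) for a,y,c in ((93,-16,15),(93,16,15),(93,16,1))])
print([wproj(cl(grip(.854,0,y)),st,im).round(0)*1.5 for y in (-20,20)])
```

```text
[0.66267855 0.07745596 0.11793704] [-0.71544299  1.21671136 -0.23438907] 0.8369457084003857 [ 0.09279269 -0.00017063  0.11793704] [np.float64(-0.2024510874690178), np.float64(179.797548912531)] [0.06694261 0.00020612 0.00218172]
0 [array([348., 234.]), array([421.5, 232.5]), array([421.5, 225. ]), array([418.5, 229.5])]
0 [array([258., 386.]), array([343., 394.]), array([341., 421.])]
0.05 [array([348. , 232.5]), array([421.5, 232.5]), array([421.5, 225. ]), array([420. , 229.5])]
0.05 [array([259., 375.]), array([344., 383.]), array([342., 412.])]
0.1 [array([346.5, 232.5]), array([423., 231.]), array([423. , 223.5]), array([420., 231.])]
0.1 [array([260., 364.]), array([345., 372.]), array([342., 402.])]
[array([342. , 319.5]), array([429. , 319.5])]
```

View pics/w9.png

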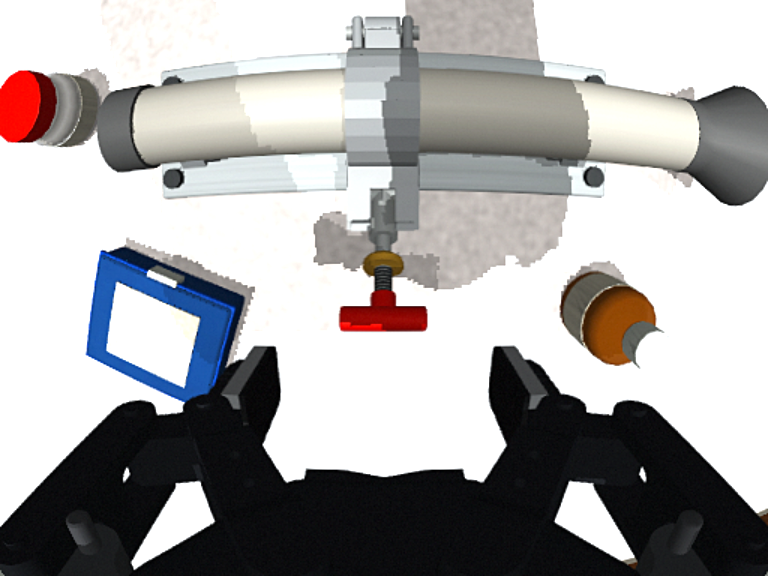

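View pics/s9.png

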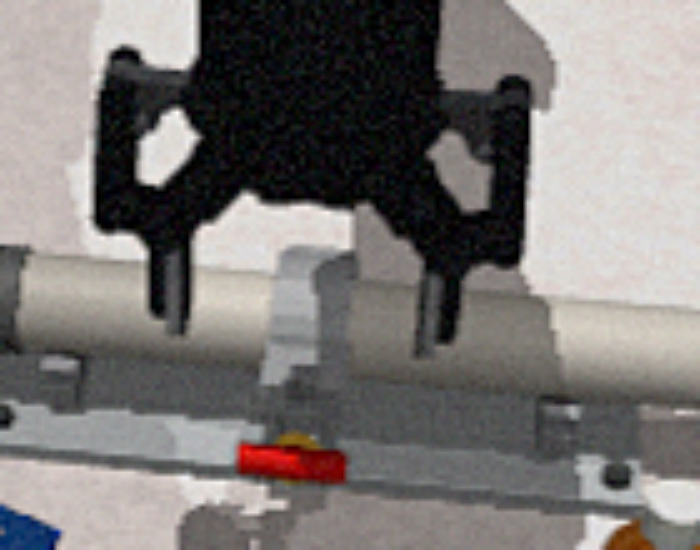

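Emit:
send_rows([
  [[0, 0.025, 0, 0.002, 0], [60, 0.05, 0, 0.002, 0], [60, 0.067, 0, 0.002, 0], [60, 0.067, 0, 0.002, 0], [255, 0.067, 0, 0.002, 0], [255, 0.067, 0, 0.002, 0], [255, 0.067, 0, 0.002, 0], [255, 0.067, 0, 0.002, 0], [255, 0.067, 0, 0.002, 0], [255, 0.067, 0, 0.002, 0]],
], force=40)

```text
time_s: 14.9
ee_pos: [0.6671, 0.077, 0.0534]
tool_rot: [0.708, 0.024, 0.706, -0.024]
ft_force: [1.0, -1.4, 1.7]
grip_width: 0.45
```

Run:
```python
from h import *
st=arm.state(); im=arm.get_image("wrist"); cv2.imwrite("pics/w10.png",cv2.convertScaleAbs(cv2.resize(im["pixels"][:,:,::-1],None,fx=1.5,fy=1.5),alpha=1.3))
a=arm.get_image("scene")["pixels"][130:240,240:380,::-1]; cv2.imwrite("pics/s10.png",cv2.convertScaleAbs(cv2.resize(a,None,fx=5,fy=5),alpha=1.8))
print(st["ee_pos"],st["ft_force"],st["grip_width"]*85,Rm.T@(st["ee_pos"]-T),turn(st), delta(cl(grip(.854)),st))
```

```text
[0.6671167  0.07697567 0.05339887] [ 0.97860948 -1.41780974  1.66438141] 38.24743045531606 [ 0.09725257 -0.00036374  0.05339887] [np.float64(-0.234071049199046), np.float64(179.76592895080097)] [-0.01459651  0.00035523 -0.00243656]
```

View pics/w10.png

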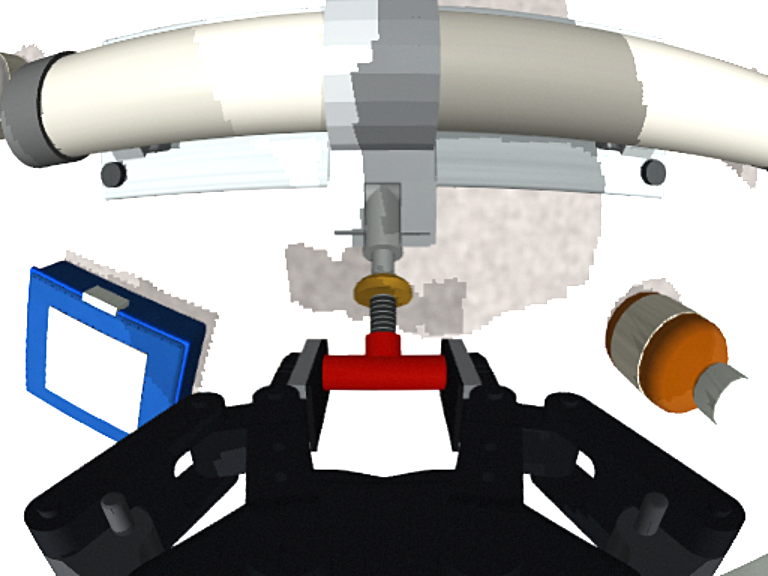

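View pics/s10.png

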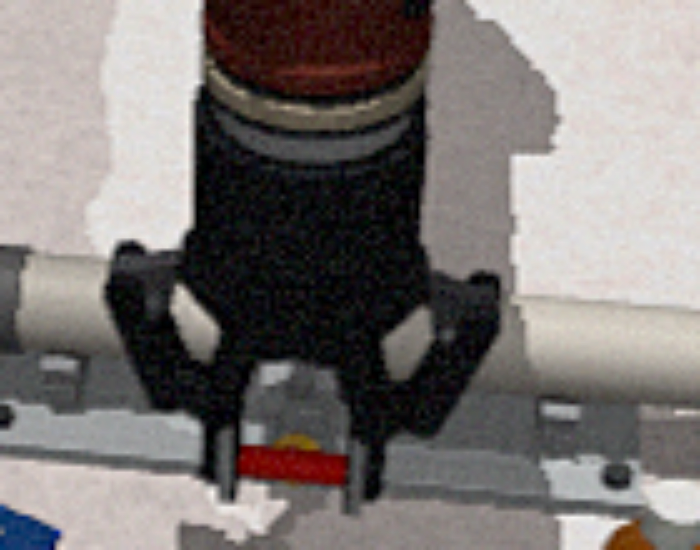

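Emit:
send_rows([
  [[255, -0.0015, 0, 0.0015, 0], [255, -0.003, 0, 0.003, 0], [255, -0.004, 0, 0.0045, 0], [255, -0.004, 0, 0.0045, 0]],
], force=60)

```text
time_s: 15.33
ee_pos: [0.6677, 0.077, 0.0544]
tool_rot: [0.704, 0.024, 0.709, -0.024]
ft_force: [-4.4, -0.9, -3.9]
grip_width: 0.447
```

Run:
```python
from h import *
st=arm.state(); 
print(st["ee_pos"],st["ft_force"],st["grip_width"]*85,Rm.T@(st["ee_pos"]-T),Rm.T@st["ft_force"],turn(st),rot(st["tool_rot"]).round(3))
```

```text
[0.66766044 0.077007   0.05442423] [-4.43865808 -0.94449658 -3.94661487] 38.018288441229025 [ 0.09779316 -0.00029741  0.05442423] [-4.36851366 -1.22875862 -3.94661487] [np.float64(-0.19614933391977282), np.float64(179.80385066608022)] [[-0.007  0.068  0.998]
 [-0.     0.998 -0.068]
 [-1.    -0.001 -0.007]]
```

Emit:
send_rows([
  [[255, -0.0035, 0, 0.0008, 0], [255, -0.0071, 0, 0.0015, 0], [255, -0.0097, 0, 0.0005, 0], [255, -0.0123, 0, -0.001, 0], [255, -0.015, 0, -0.0025, 0], [255, -0.0173, 0, -0.0044, 0], [255, -0.0195, 0, -0.0063, 0], [255, -0.0218, 0, -0.0082, 0], [255, -0.0218, 0, -0.0082, 0]],
])

```text
time_s: 16.08
ee_pos: [0.6606, 0.0771, 0.0775]
tool_rot: [0.706, 0.024, 0.708, -0.024]
ft_force: [-5.6, -0.7, -13.0]
grip_width: 0.444
```

```bash
cat >> h.py <<'E'
def bolt():
    st=arm.state(); p=Rm.T@(st["ee_pos"]-T)*1e3; Rt=rot(st["tool_rot"])
    g=p+Rm.T@(Rt@np.array([-14.6,0,-2.45])); v=g-[42,0,22]; f=Rm.T@st["ft_force"]
    ph=np.arctan2(v[0],v[2]); r=np.hypot(v[0],v[2])
    print("t",round(st["time_s"],2),"g",g.round(1),"phi",ph.round(3),"r",r.round(2),"F",f.round(1),"Fax",round(f[0]*np.sin(ph)+f[2]*np.cos(ph),1),"gw",round(st["grip_width"]*85,1))
E
python3 - <<'E'
from h import *
bolt()
st=arm.state(); im=arm.get_image("wrist"); cv2.imwrite("pics/w11.png",cv2.convertScaleAbs(cv2.resize(im["pixels"][:,:,::-1],None,fx=1.5,fy=1.5),alpha=1.3))
E
```

```text
t 16.08 g [88.4 -0.7 92.1] phi 0.584 r 84.07 F [ -5.5  -1.1 -13. ] Fax -13.8 gw 37.7
```

View pics/w11.png

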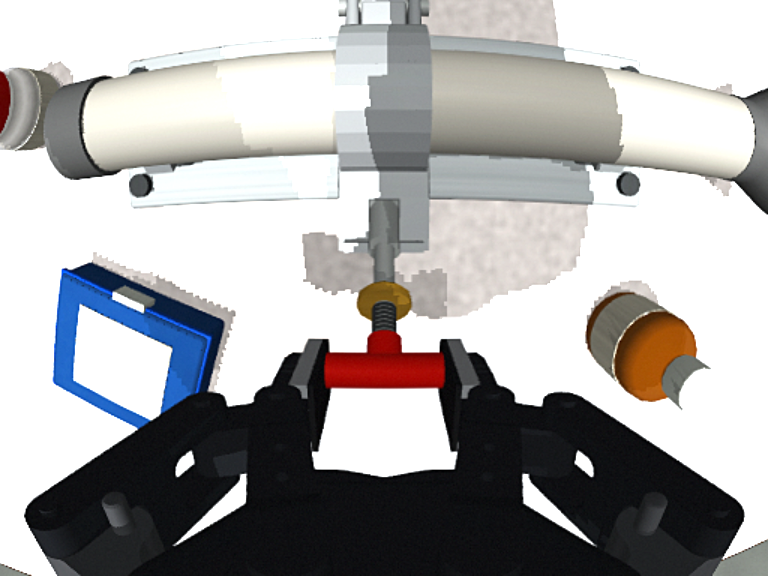

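Emit:
send_rows([
  [[255, -0.0005, 0, -0.003, 0], [255, -0.001, 0, -0.006, 0], [255, -0.0019, 0, -0.0088, 0], [255, -0.0032, 0, -0.0113, 0], [255, -0.0044, 0, -0.0138, 0], [255, -0.0056, 0, -0.0164, 0], [255, -0.0056, 0, -0.0164, 0]],
])

```text
time_s: 16.72
ee_pos: [0.6464, 0.0783, 0.0844]
tool_rot: [0.707, 0.024, 0.706, -0.024]
ft_force: [-0.6, -2.8, -13.5]
grip_width: 0.445
```

Run:
```python
from h import *
bolt()
```

```text
t 16.72 g [74.  -0.3 99. ] phi 0.394 r 83.37 F [ -0.4  -2.8 -13.5] Fax -12.6 gw 37.8
```

Emit:
send_rows([
  [[255, -0.0009, 0, -0.004, 0], [255, -0.0019, 0, -0.008, 0], [255, -0.0029, 0, -0.0121, 0], [255, -0.0039, 0, -0.0162, 0], [255, -0.0043, 0, -0.0183, 0], [255, -0.0047, 0, -0.0204, 0], [255, -0.0047, 0, -0.0204, 0]],
])

```text
time_s: 17.3
ee_pos: [0.628, 0.0797, 0.0903]
tool_rot: [0.709, 0.025, 0.704, -0.024]
ft_force: [4.5, -3.2, -5.5]
grip_width: 0.444
```

Run:
```python
from h import *
bolt()
a=arm.get_image("scene")["pixels"][130:240,240:380,::-1]; cv2.imwrite("pics/s12.png",cv2.convertScaleAbs(cv2.resize(a,None,fx=5,fy=5),alpha=1.8))
st=arm.state(); im=arm.get_image("wrist"); cv2.imwrite("pics/w12.png",cv2.convertScaleAbs(cv2.resize(im["pixels"][:,:,::-1],None,fx=1.5,fy=1.5),alpha=1.3))
```

```text
t 17.3 g [ 5.550e+01 -1.000e-01  1.049e+02] phi 0.162 r 83.97 F [ 4.6 -2.9 -5.5] Fax -4.7 gw 37.8
```

View pics/w12.png

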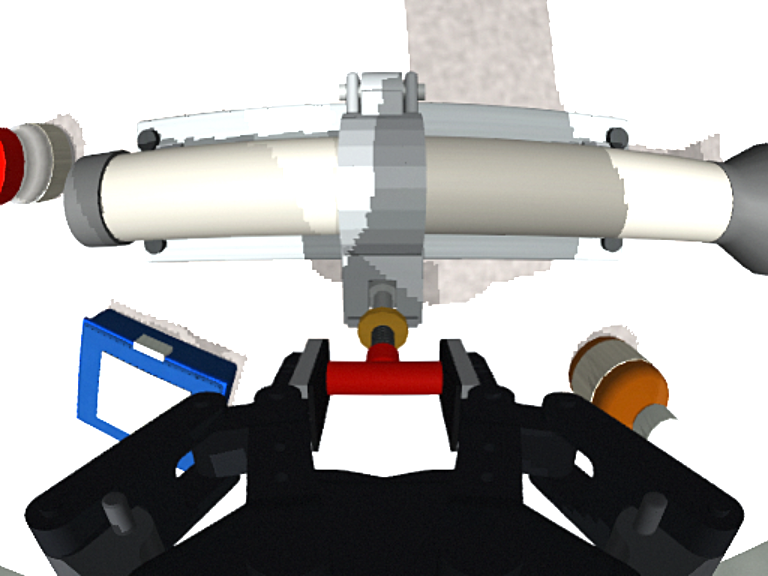

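View pics/s12.png

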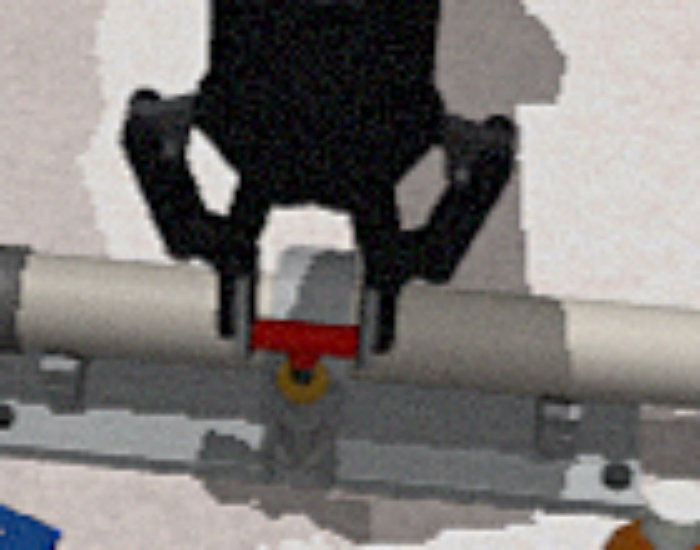

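Emit:
send_rows([
  [[255, -0.001, 0, 0, 0], [255, -0.002, 0, 0, 0], [255, -0.002, 0, 0, 0]],
])

```text
time_s: 17.65
ee_pos: [0.6264, 0.0798, 0.0907]
tool_rot: [0.707, 0.024, 0.706, -0.024]
ft_force: [3.6, -3.3, -8.1]
grip_width: 0.444
```

Run:
```python
from h import *
bolt(); print(arm.state()["torque"])
```

```text
t 17.65 g [ 5.400e+01 -1.000e-01  1.053e+02] phi 0.143 r 84.14 F [ 3.8 -3.  -8.1] Fax -7.5 gw 37.7
[-0.78790935 -1.16623788 -0.22291165]
```

Emit:
send_rows([
  [[255, -0.001, 0, 0, 0], [255, -0.002, 0, 0, 0], [255, -0.002, 0, 0, 0]],
])

```text
time_s: 17.9
ee_pos: [0.6245, 0.0799, 0.0915]
tool_rot: [0.706, 0.024, 0.708, -0.024]
ft_force: [1.8, -2.9, -10.7]
grip_width: 0.441
```

Run:
```python
from h import *
bolt(); print(arm.state()["torque"])
```

```text
t 17.9 g [ 5.210e+01 -1.000e-01  1.061e+02] phi 0.12 r 84.75 F [  2.   -2.8 -10.7] Fax -10.4 gw 37.4
[-0.76703366 -0.82220507 -0.17609063]
```

Emit:
send_rows([
  [[255, -0.0007, 0, -0.002, 0], [255, -0.001, 0, -0.004, 0], [255, -0.001, 0, -0.006, 0], [255, -0.001, 0, -0.006, 0]],
])

```text
time_s: 18.23
ee_pos: [0.6187, 0.0803, 0.093]
tool_rot: [0.706, 0.024, 0.707, -0.024]
ft_force: [1.7, -3.6, -12.4]
grip_width: 0.442
```

Run:
```python
from h import *
bolt(); print(arm.state()["torque"])
st=arm.state(); im=arm.get_image("wrist"); cv2.imwrite("pics/w13.png",cv2.convertScaleAbs(cv2.resize(im["pixels"][:,:,::-1],None,fx=1.5,fy=1.5),alpha=1.3))
a=arm.get_image("scene")["pixels"][130:240,240:380,::-1]; cv2.imwrite("pics/s13.png",cv2.convertScaleAbs(cv2.resize(a,None,fx=5,fy=5),alpha=1.8))
```

```text
t 18.23 g [ 46.3  -0.2 107.6] phi 0.05 r 85.7 F [  2.   -3.4 -12.4] Fax -12.3 gw 37.6
[-0.81899453 -0.63615202 -0.12148121]
```

View pics/w13.png

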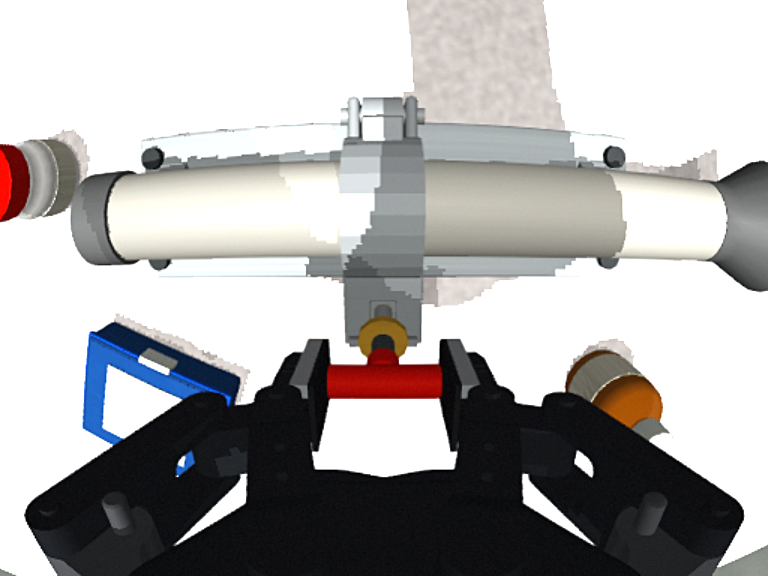

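View pics/s13.png

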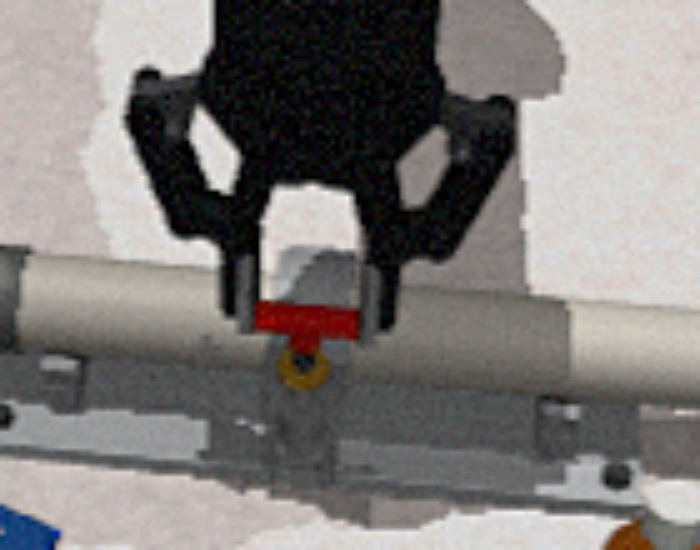

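Run:
```python
from h import *
st=arm.state(); im=arm.get_image("wrist")
for ph in (-.05,0,.05,.1,.15):
  for pl in (8,10,12): print(ph,pl,((proj("scene",cl(grip(ph,pl)))-[240,130])*5).round(0), (wproj(cl(grip(ph,pl)),st,im)*1.5).round(0))
a=cv2.imread("pics/w13.png")[260:420,310:460]; cv2.imwrite("pics/w13c.png",cv2.resize(a,None,fx=4,fy=4,interpolation=cv2.INTER_CUBIC))
```

```text
-0.05 8 [308. 295.] [385. 341.]
-0.05 10 [308. 290.] [385. 343.]
-0.05 12 [309. 286.] [385. 345.]
0 8 [307. 301.] [385. 352.]
0 10 [308. 297.] [385. 354.]
0 12 [308. 293.] [385. 357.]
0.05 8 [306. 308.] [385. 362.]
0.05 10 [307. 304.] [385. 365.]
0.05 12 [307. 300.] [385. 368.]
0.1 8 [305. 315.] [385. 372.]
0.1 10 [306. 311.] [385. 375.]
0.1 12 [306. 308.] [385. 379.]
0.15 8 [304. 323.] [385. 382.]
0.15 10 [305. 319.] [385. 385.]
0.15 12 [305. 316.] [385. 389.]
```

View pics/w13c.png

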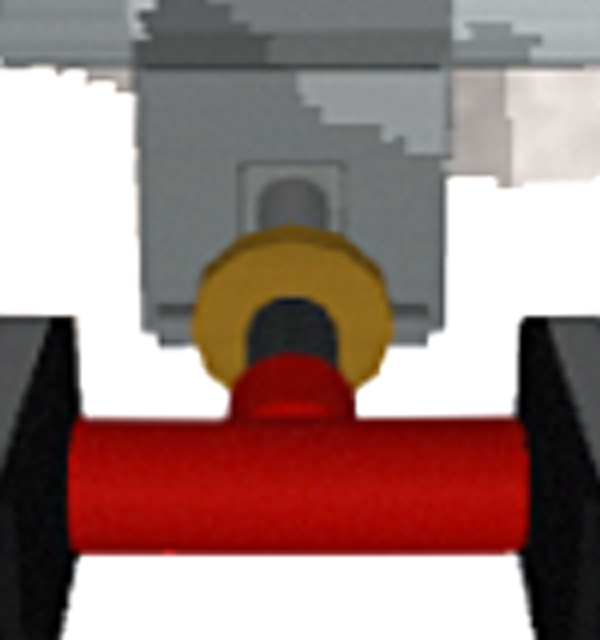

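Emit:
send_rows([
  [[255, 0, 0, 0, 0], [255, 0, 0, 0, 0], [255, 0.0005, 0, 0.004, 0], [255, 0.0015, 0, 0.008, 0], [255, 0.0025, 0, 0.012, 0], [255, 0.004, 0, 0.016, 0], [255, 0.006, 0, 0.02, 0], [255, 0.009, 0, 0.022, 0], [255, 0.012, 0, 0.024, 0], [255, 0.015, 0, 0.026, 0], [255, 0.018, 0, 0.027, 0], [255, 0.021, 0, 0.028, 0], [255, 0.021, 0, 0.028, 0]],
], force=120)

```text
time_s: 19.47
ee_pos: [0.6458, 0.0785, 0.0743]
tool_rot: [0.705, 0.023, 0.709, -0.024]
ft_force: [-5.4, -4.0, 5.7]
grip_width: 0.413
```

Run:
```python
from h import *
bolt()
st=arm.state(); im=arm.get_image("wrist"); cv2.imwrite("pics/w14.png",cv2.convertScaleAbs(cv2.resize(im["pixels"][:,:,::-1],None,fx=1.5,fy=1.5),alpha=1.3))
a=arm.get_image("scene")["pixels"][130:240,240:380,::-1]; cv2.imwrite("pics/s14.png",cv2.convertScaleAbs(cv2.resize(a,None,fx=5,fy=5),alpha=1.8))
print(Rm.T@(st["ee_pos"]-T))
for ph in (.5,.6,.7,.8):
  for pl in (0,4): print(ph,pl,((proj("scene",cl(grip(ph,pl)))-[240,130])*5).round(0), (wproj(cl(grip(ph,pl)),st,im)*1.5).round(0))
```

```text
t 19.47 g [73.5 -0.2 88.9] phi 0.44 r 73.9 F [-5.1 -4.4  5.7] Fax 3.0 gw 35.1
[ 0.07583315 -0.00018046  0.07425684]
0.5 0 [298. 394.] [385. 372.]
0.5 4 [297. 391.] [385. 382.]
0.6 0 [296. 412.] [385. 383.]
0.6 4 [295. 410.] [385. 393.]
0.7 0 [294. 431.] [385. 391.]
0.7 4 [294. 430.] [385. 402.]
0.8 0 [292. 450.] [385. 397.]
0.8 4 [292. 450.] [385. 408.]
```

View pics/w14.png

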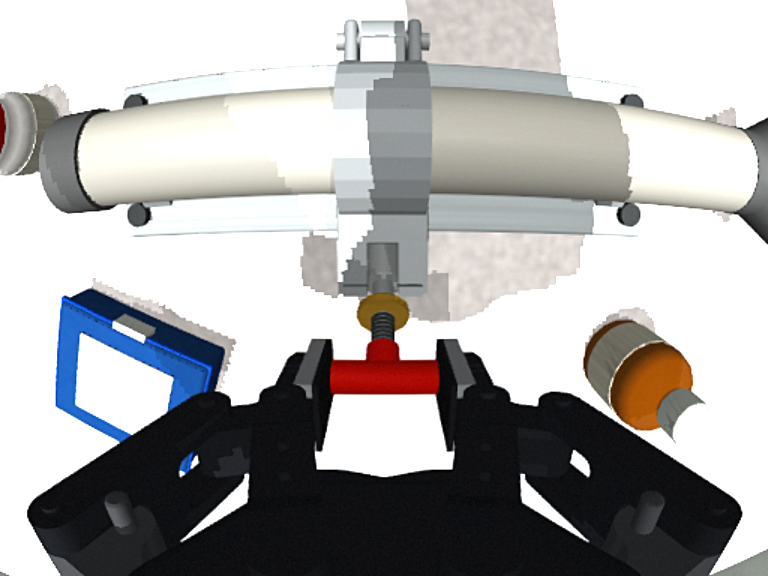

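View pics/s14.png

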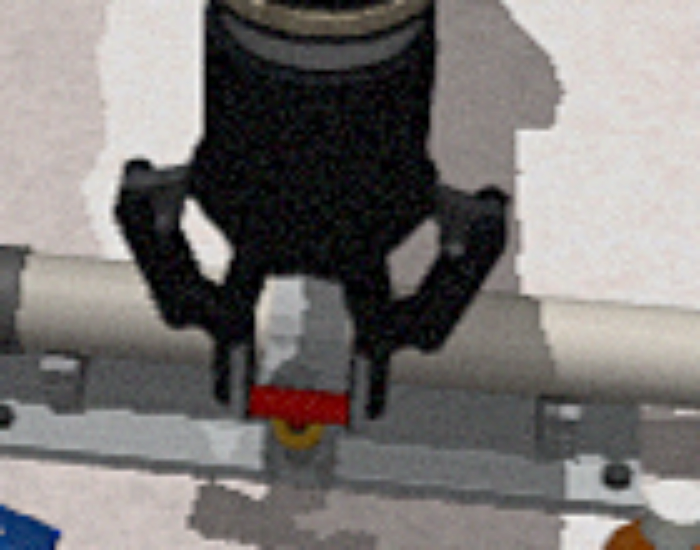

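Emit:
send_rows([
  [[200, 0, 0, 0, 0], [100, 0, 0, 0, 0], [100, 0, 0, 0, 0], [100, 0.004, 0, 0.0015, 0], [100, 0.008, 0, 0.003, 0], [100, 0.012, 0, 0.003, 0], [100, 0.0145, 0, 0.003, 0], [100, 0.0145, 0, 0.003, 0]],
])

```text
time_s: 20.23
ee_pos: [0.65, 0.0787, 0.0566]
tool_rot: [0.706, 0.024, 0.707, -0.024]
ft_force: [-0.2, -0.5, 0.4]
grip_width: 0.61
```

Run:
```python
from h import *
st=arm.state(); im=arm.get_image("wrist"); cv2.imwrite("pics/w15.png",cv2.convertScaleAbs(cv2.resize(im["pixels"][:,:,::-1],None,fx=1.5,fy=1.5),alpha=1.3))
a=arm.get_image("scene")["pixels"][130:240,240:380,::-1]; cv2.imwrite("pics/s15.png",cv2.convertScaleAbs(cv2.resize(a,None,fx=5,fy=5),alpha=1.8))
print(Rm.T@(st["ee_pos"]-T),st["ft_force"],st["grip_width"])
for ph in (.4,.45,.5,.55,.6):
  for pl in (0,4): print(ph,pl,((proj("scene",cl(grip(ph,pl)))-[240,130])*5).round(0), (wproj(cl(grip(ph,pl)),st,im)*1.5).round(0))
```

```text
[0.08009347 0.00023178 0.05663652] [-0.1800994  -0.47099942  0.3698755 ] 0.6098078195407783
0.4 0 [299. 377.] [384. 371.]
0.4 4 [299. 372.] [384. 382.]
0.45 0 [298. 385.] [384. 379.]
0.45 4 [298. 381.] [384. 390.]
0.5 0 [298. 394.] [384. 386.]
0.5 4 [297. 391.] [384. 397.]
0.55 0 [297. 403.] [384. 392.]
0.55 4 [296. 400.] [384. 404.]
0.6 0 [296. 412.] [384. 397.]
0.6 4 [295. 410.] [384. 409.]
```

View pics/w15.png

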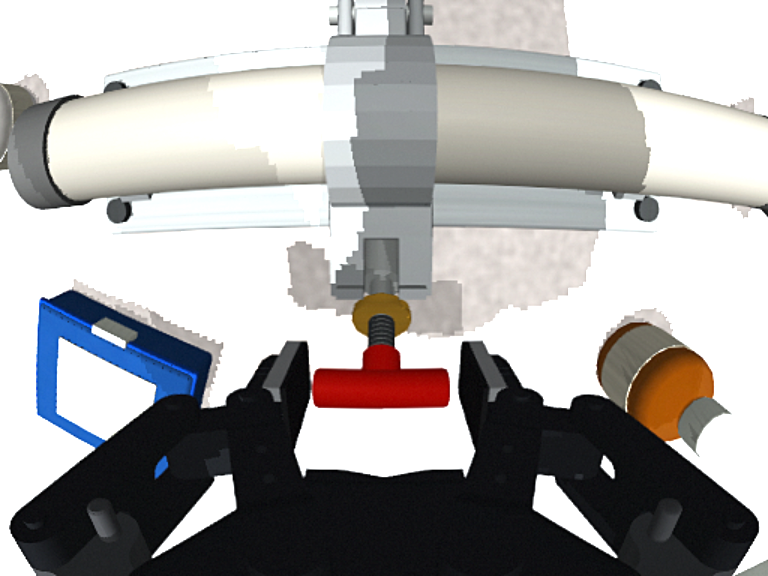

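View pics/s15.png

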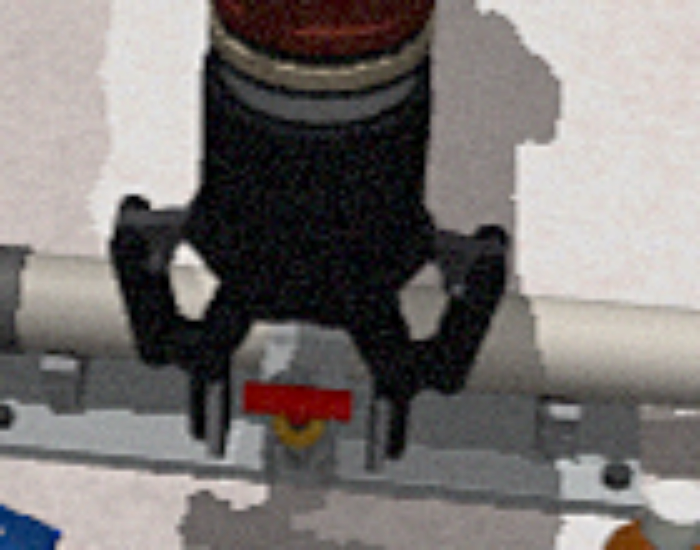

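Emit:
send_rows([
  [[100, -0.003, -0.0005, -0.0025, 0], [100, -0.003, -0.0005, -0.0025, 0], [255, -0.003, -0.0005, -0.0025, 0], [255, -0.003, -0.0005, -0.0025, 0], [255, -0.003, -0.0005, -0.0025, 0], [255, -0.003, -0.0005, -0.0025, 0], [255, -0.003, -0.0005, -0.0025, 0]],
], force=120)

```text
time_s: 20.92
ee_pos: [0.6489, 0.0779, 0.0614]
tool_rot: [0.707, 0.024, 0.706, -0.024]
ft_force: [1.0, -0.6, 3.1]
grip_width: 0.43
```

```bash
cat >> h.py <<'E'
OFF=None
def look(i):
    st=arm.state(); im=arm.get_image("wrist"); s=arm.get_image("scene")
    for n,I in (("w",im),("s",s)):
        hsv=cv2.cvtColor(I["pixels"],cv2.COLOR_RGB2HSV); m=((hsv[...,0]<6)|(hsv[...,0]>174))&(hsv[...,1]>180)&(hsv[...,2]>60)
        m=m.astype(np.uint8)
        if n=="w": m[:,:190]=0; m[:,330:]=0; m[:200]=0; m[300:]=0
        else: m[:160]=0; m[230:]=0; m[:,:270]=0;m[:,:280]=0; m[:,330:]=0
        # bar rows: rows with wide red run
        rows=np.where(m.sum(1)>(55 if n=="w" else 14))[0]; cols=np.where(m.sum(0)>0)[0]
        uv=((cols.min()+cols.max())/2,(rows.min()+rows.max())/2) if len(rows) else None
        if n=="w": wuv=uv
        else: suv=uv
    a=s["pixels"][130:240,240:380,::-1]; cv2.imwrite(f"pics/s{i}.png",cv2.convertScaleAbs(cv2.resize(a,None,fx=5,fy=5),alpha=1.8))
    cv2.imwrite(f"pics/w{i}.png",cv2.convertScaleAbs(cv2.resize(im["pixels"][:,:,::-1],None,fx=1.5,fy=1.5),alpha=1.3))
    from scipy.optimize import least_squares
    f=lambda q:[wproj(cl(grip(q[0],q[1])),st,im)[1]-wuv[1],2*(proj("scene",cl(grip(q[0],q[1])))[1]-suv[1])]
    r=least_squares(f,[.3,5],x_scale=[.1,5]).x; g=grip(*r)*1e3; p=Rm.T@(st["ee_pos"]-T)*1e3; F=Rm.T@st["ft_force"]
    print("t",round(st["time_s"],2),"wuv",wuv,"suv",suv,"phi %.3f pull %.1f"%tuple(r),"g-tcp",(g-p).round(1),"tcp",p.round(1),"F",F.round(1),"gw",round(st["grip_width"]*85,1))
E
python3 - <<'E'
from h import *
look(16)
E
```

```text
t 20.92 wuv (np.float64(256.0), np.float64(256.5)) suv (np.float64(299.0), np.float64(210.0)) phi 0.531 pull -0.3 g-tcp [-1.7  0.6 20.7] tcp [79.  -0.6 61.4] F [ 1.  -0.5  3.1] gw 36.5
```

View pics/w16.png

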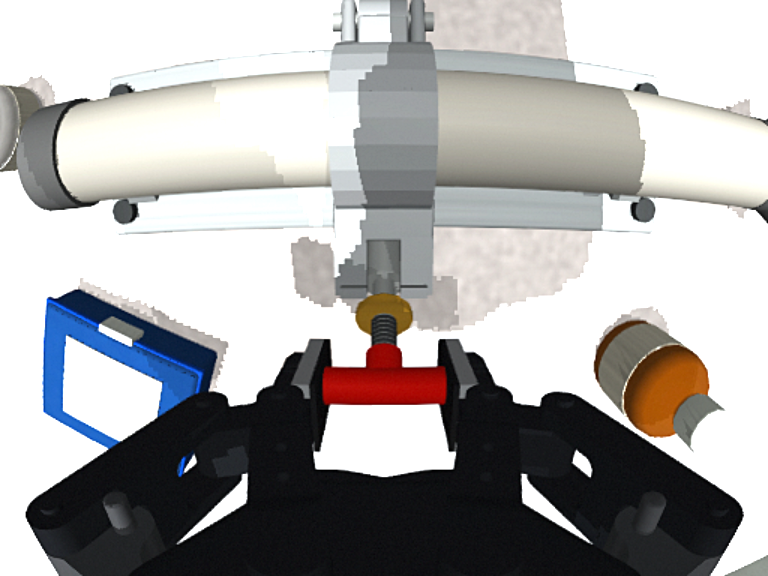

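Emit:
send_rows([
  [[255, -0.002, 0, 0.001, 0], [255, -0.004, 0, 0.002, 0], [255, -0.0055, 0, 0.003, 0], [255, -0.007, 0, 0.004, 0], [255, -0.007, 0, 0.004, 0]],
])

```text
time_s: 21.43
ee_pos: [0.6493, 0.0779, 0.0659]
tool_rot: [0.704, 0.024, 0.709, -0.024]
ft_force: [-3.6, 0.8, -7.1]
grip_width: 0.435
```

Run:
```python
from h import *
look(17)
```

```text
t 21.43 wuv (np.float64(256.0), np.float64(256.5)) suv (np.float64(299.0), np.float64(209.0)) phi 0.520 pull 3.3 g-tcp [-1.   0.6 19.7] tcp [79.4 -0.6 65.9] F [-3.7  0.6 -7.1] gw 37.0
```

Emit:
send_rows([
  [[255, -0.003, 0, 0.001, 0], [255, -0.006, 0, 0.001, 0], [255, -0.008, 0, 0.0, 0], [255, -0.01, 0, -0.001, 0], [255, -0.011, 0, -0.002, 0], [255, -0.012, 0, -0.003, 0], [255, -0.012, 0, -0.004, 0], [255, -0.012, 0, -0.004, 0]],
])

```text
time_s: 22.2
ee_pos: [0.6454, 0.0781, 0.0773]
tool_rot: [0.705, 0.024, 0.709, -0.024]
ft_force: [-4.7, 1.1, -25.1]
grip_width: 0.428
```

Run:
```python
from h import *
look(18)
```

```text
t 22.2 wuv (np.float64(256.0), np.float64(256.5)) suv (np.float64(299.5), np.float64(203.0)) phi 0.411 pull 11.6 g-tcp [-0.9  0.6 19.5] tcp [75.5 -0.6 77.3] F [ -4.8   0.8 -25.1] gw 36.4
```

View pics/w18.png

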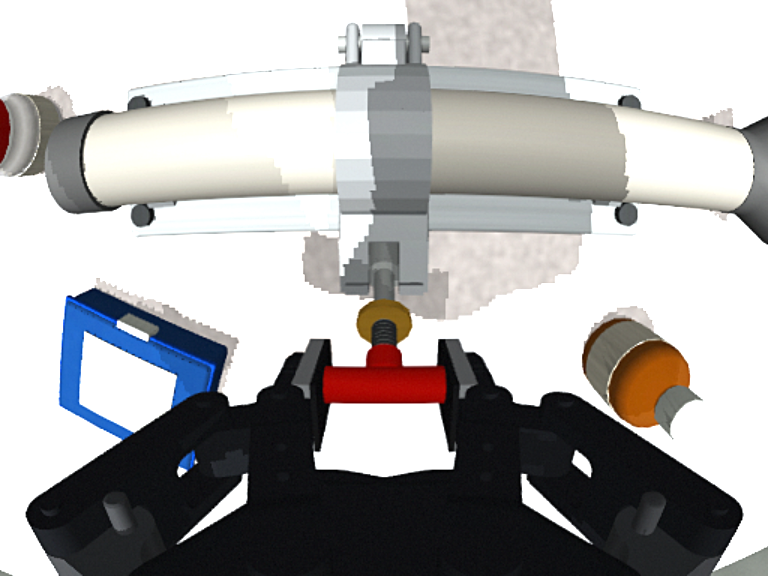

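Emit:
send_rows([
  [[255, 0.003, 0, 0, 0], [255, 0.003, 0, -0.003, 0], [255, 0.0025, 0, -0.006, 0], [255, 0.0015, 0, -0.009, 0], [255, 0.0005, 0, -0.012, 0], [255, 0.0, 0, -0.013, 0], [255, 0.0, 0, -0.013, 0]],
])

```text
time_s: 22.88
ee_pos: [0.6369, 0.0786, 0.0805]
tool_rot: [0.708, 0.024, 0.705, -0.024]
ft_force: [2.2, 0.2, -19.7]
grip_width: 0.431
```

Run:
```python
from h import *
look(19)
```

```text
t 22.88 wuv (np.float64(256.0), np.float64(256.5)) suv (np.float64(300.0), np.float64(198.5)) phi 0.296 pull 11.6 g-tcp [-1.2  0.7 19.6] tcp [67.  -0.7 80.5] F [  2.2   0.3 -19.7] gw 36.6
```

View pics/s19.png

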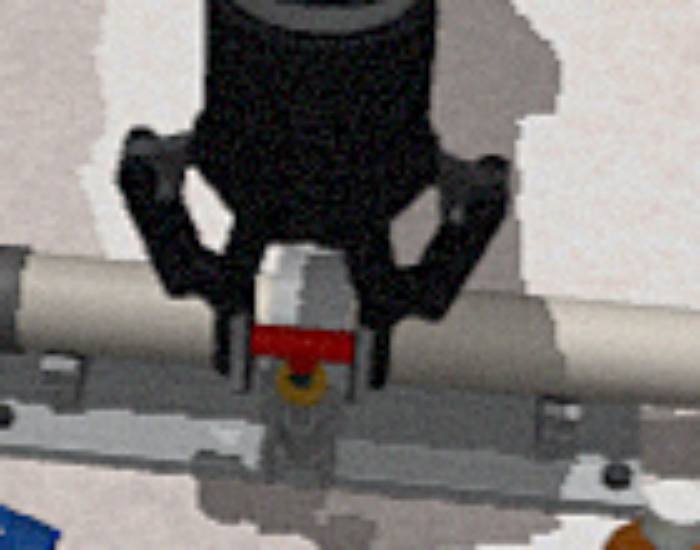

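Emit:
send_rows([
  [[255, 0.003, 0, 0, 0], [255, 0.003, 0, -0.003, 0], [255, 0.003, 0, -0.006, 0], [255, 0.003, 0, -0.009, 0], [255, 0.003, 0, -0.012, 0], [255, 0.003, 0, -0.012, 0]],
])

```text
time_s: 23.48
ee_pos: [0.6282, 0.0792, 0.0801]
tool_rot: [0.711, 0.024, 0.702, -0.024]
ft_force: [5.5, -1.0, -11.9]
grip_width: 0.424
```

Run:
```python
from h import *
look(20)
```

```text
t 23.48 wuv (np.float64(256.0), np.float64(257.5)) suv (np.float64(300.0), np.float64(195.5)) phi 0.193 pull 9.5 g-tcp [-1.   0.7 19.9] tcp [58.2 -0.7 80.1] F [  5.5  -0.7 -11.9] gw 36.1
```

Emit:
send_rows([
  [[255, -0.0015, 0, 0, 0], [255, -0.0018, 0, -0.003, 0], [255, -0.002, 0, -0.006, 0], [255, -0.002, 0, -0.006, 0]],
])

```text
time_s: 23.92
ee_pos: [0.6218, 0.0794, 0.0819]
tool_rot: [0.711, 0.025, 0.703, -0.025]
ft_force: [5.5, -0.9, -12.1]
grip_width: 0.428
```

Run:
```python
from h import *
look(21)
```

```text
t 23.92 wuv (np.float64(256.0), np.float64(258.5)) suv (np.float64(300.5), np.float64(193.5)) phi 0.128 pull 9.1 g-tcp [ 0.3  0.8 18.6] tcp [51.8 -0.8 81.9] F [  5.5  -0.5 -12.1] gw 36.3
```

View pics/w21.png

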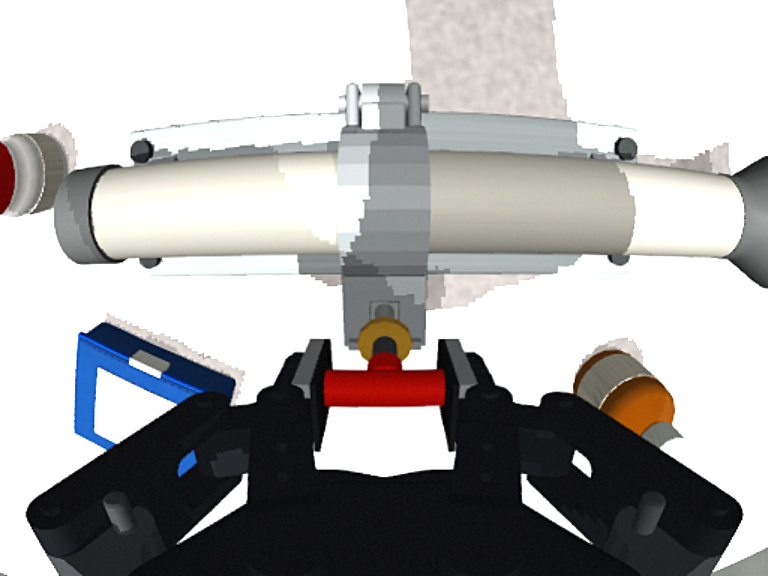

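View pics/s21.png

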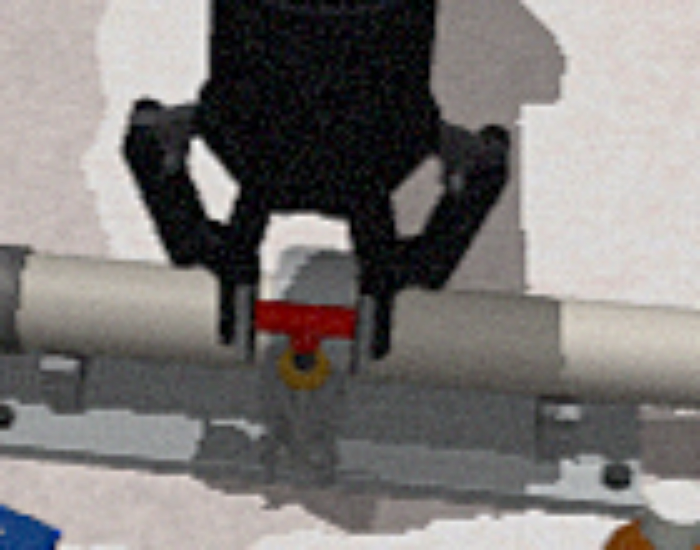

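Emit:
send_rows([
  [[255, -0.001, 0, 0, 0], [255, -0.002, 0, 0, 0], [255, -0.0025, 0, 0, 0], [255, -0.0025, 0, 0, 0]],
])

```text
time_s: 24.35
ee_pos: [0.622, 0.0794, 0.0841]
tool_rot: [0.711, 0.025, 0.703, -0.025]
ft_force: [6.1, -1.6, -13.6]
grip_width: 0.426
```

Run:
```python
from h import *
look(22)
```

```text
t 24.35 wuv (np.float64(256.0), np.float64(258.5)) suv (np.float64(300.5), np.float64(192.5)) phi 0.125 pull 11.6 g-tcp [ 0.1  0.9 18.9] tcp [52.1 -0.9 84.1] F [  6.2  -1.2 -13.6] gw 36.2
```

Emit:
send_rows([
  [[255, 0, 0, -0.0025, 0], [255, 0, 0, -0.005, 0], [255, 0, 0, -0.0065, 0], [255, 0, 0, -0.0065, 0]],
])

```text
time_s: 24.78
ee_pos: [0.6152, 0.0798, 0.0842]
tool_rot: [0.711, 0.025, 0.703, -0.025]
ft_force: [6.0, -1.1, -13.1]
grip_width: 0.428
```

Run:
```python
from h import *
look(23)
```

```text
t 24.78 wuv (np.float64(256.0), np.float64(261.5)) suv (np.float64(300.5), np.float64(191.5)) phi 0.073 pull 9.9 g-tcp [ 2.6  0.9 17.5] tcp [45.3 -0.9 84.2] F [  6.1  -0.7 -13.1] gw 36.4
```

Emit:
send_rows([
  [[255, -0.001, 0, -0.0025, 0], [255, -0.0015, 0, -0.005, 0], [255, -0.0015, 0, -0.007, 0], [255, -0.0015, 0, -0.007, 0]],
])

```text
time_s: 25.22
ee_pos: [0.61, 0.0801, 0.0862]
tool_rot: [0.712, 0.026, 0.701, -0.025]
ft_force: [6.9, -2.2, -13.7]
grip_width: 0.428
```

Run:
```python
from h import *
look(24)
```

```text
t 25.22 wuv (np.float64(256.0), np.float64(261.5)) suv (np.float64(301.0), np.float64(188.5)) phi 0.003 pull 12.3 g-tcp [ 2.1  1.  18.1] tcp [40.1 -1.  86.2] F [  7.1  -1.7 -13.7] gw 36.3
```

View pics/w24.png

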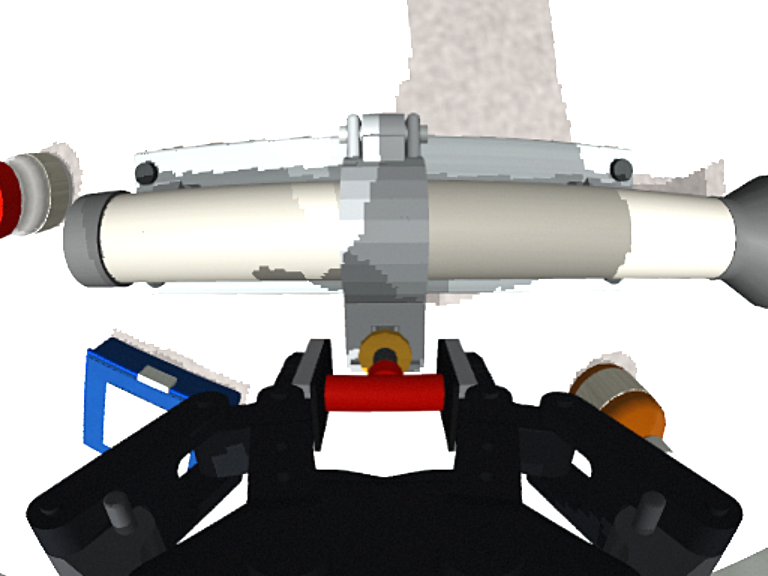

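View pics/s24.png

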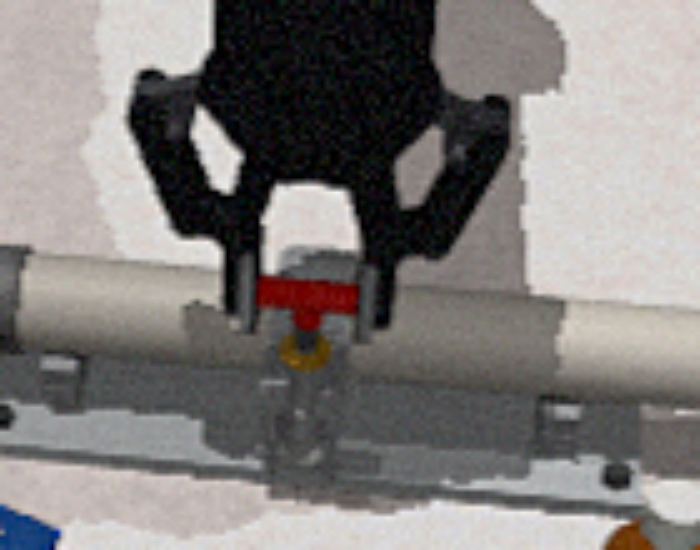

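Emit:
send_rows([
  [[255, 0, 0, -0.001, 0], [255, 0, 0, -0.002, 0], [255, 0.001, 0, -0.002, 0], [255, 0.002, 0, -0.002, 0], [255, 0.003, 0, -0.002, 0], [255, 0.004, 0, -0.002, 0], [255, 0.005, 0, -0.002, 0], [255, 0.005, 0, -0.002, 0]],
])

```text
time_s: 25.98
ee_pos: [0.6095, 0.0801, 0.0819]
tool_rot: [0.713, 0.026, 0.7, -0.025]
ft_force: [8.3, -0.8, -10.1]
grip_width: 0.427
```

Run:
```python
from h import *
look(25)
```

```text
t 25.98 wuv (np.float64(256.0), np.float64(262.0)) suv (np.float64(301.0), np.float64(189.5)) phi -0.009 pull 9.1 g-tcp [ 1.7  1.  19.2] tcp [39.5 -1.  81.9] F [  8.4  -0.3 -10.1] gw 36.3
```

Emit:
send_rows([
  [[255, 0.001, 0, 0, 0], [255, 0.002, 0, 0, 0], [255, 0.003, 0, 0, 0], [255, 0.003, 0, 0, 0]],
])

```text
time_s: 26.42
ee_pos: [0.61, 0.0801, 0.0794]
tool_rot: [0.713, 0.026, 0.7, -0.025]
ft_force: [8.6, -1.3, -8.5]
grip_width: 0.426
```

Run:
```python
from h import *
look(26)
```

```text
t 26.42 wuv (np.float64(256.0), np.float64(261.5)) suv (np.float64(300.5), np.float64(191.5)) phi 0.004 pull 5.1 g-tcp [ 2.3  1.  17.7] tcp [40.  -1.  79.4] F [ 8.7 -0.7 -8.5] gw 36.2
```

Emit:
send_rows([
  [[255, 0.001, 0, 0, 0], [255, 0.002, 0, 0, 0], [255, 0.003, 0, 0, 0], [255, 0.003, 0, 0, 0]],
])

```text
time_s: 26.85
ee_pos: [0.6106, 0.0801, 0.0775]
tool_rot: [0.714, 0.026, 0.699, -0.025]
ft_force: [7.8, -1.3, -5.4]
grip_width: 0.43
```

Run:
```python
from h import *
look(27)
a=cv2.imread("pics/w27.png")[260:420,310:460]; cv2.imwrite("pics/w27c.png",cv2.resize(a,None,fx=4,fy=4,interpolation=cv2.INTER_CUBIC))
```

```text
t 26.85 wuv (np.float64(256.0), np.float64(262.0)) suv (np.float64(300.5), np.float64(192.5)) phi 0.015 pull 3.4 g-tcp [ 2.5  0.9 17.8] tcp [40.7 -0.9 77.5] F [ 7.9 -0.8 -5.4] gw 36.5
```

View pics/w27c.png

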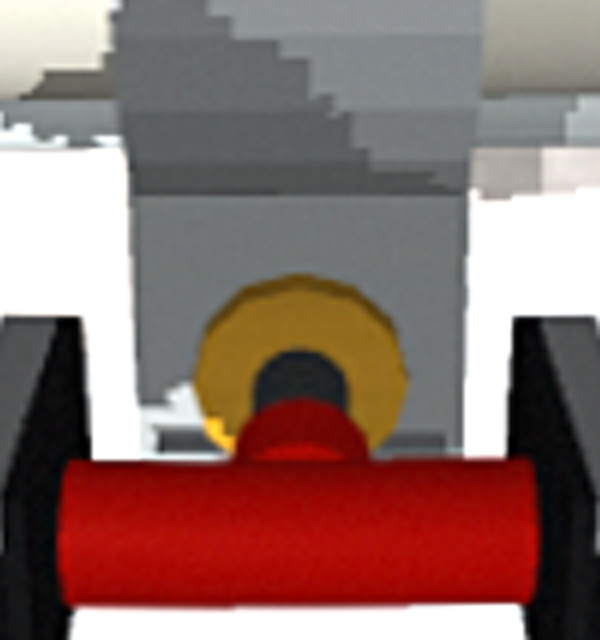

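View pics/s27.png

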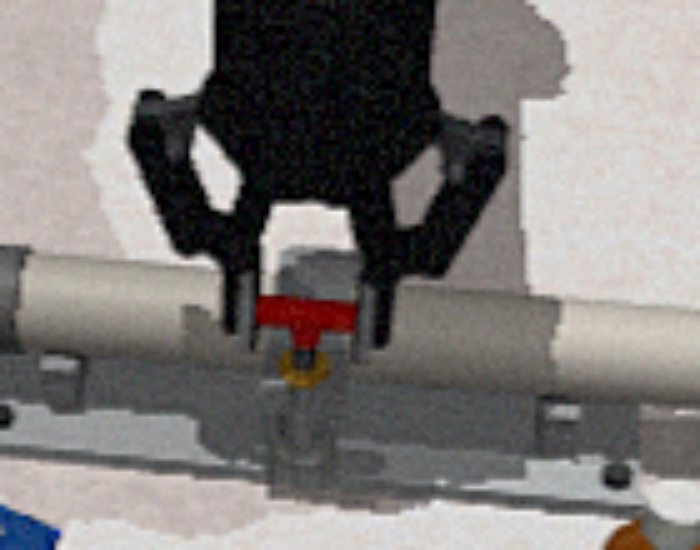

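Emit:
send_rows([
  [[255, 0.001, 0, 0, 0], [255, 0.002, 0, 0, 0], [255, 0.002, 0, 0, 0]],
])

```text
time_s: 27.2
ee_pos: [0.6111, 0.0801, 0.0768]
tool_rot: [0.714, 0.027, 0.699, -0.025]
ft_force: [4.8, -1.7, 1.0]
grip_width: 0.428
```

Emit:
send_rows([
  [[255, 0.001, 0, 0.001, 0], [255, 0.0015, 0, 0.002, 0], [255, 0.0015, 0, 0.002, 0]],
])

```text
time_s: 27.45
ee_pos: [0.6123, 0.08, 0.0765]
tool_rot: [0.714, 0.026, 0.699, -0.025]
ft_force: [2.2, -1.8, 9.3]
grip_width: 0.429
```

Run:
```python
from h import *
look(28)
```

```text
t 27.45 wuv (np.float64(256.0), np.float64(262.0)) suv (np.float64(300.5), np.float64(193.5)) phi 0.039 pull 2.4 g-tcp [ 2.5  0.9 17.8] tcp [42.3 -0.9 76.5] F [ 2.3 -1.7  9.3] gw 36.5
```

Emit:
send_rows([
  [[255, -0.001, 0, 0, 0], [255, -0.002, 0, 0, 0], [255, -0.0025, 0, 0, 0], [255, -0.0025, 0, 0, 0]],
])

```text
time_s: 27.88
ee_pos: [0.6118, 0.08, 0.0767]
tool_rot: [0.713, 0.026, 0.7, -0.025]
ft_force: [6.6, -2.3, 2.1]
grip_width: 0.432
```

Emit:
send_rows([
  [[255, 0, 0, 0.001, 0], [255, 0, 0, 0.002, 0], [255, 0, 0, 0.003, 0], [255, 0, 0, 0.003, 0]],
])

```text
time_s: 28.22
ee_pos: [0.6124, 0.08, 0.0765]
tool_rot: [0.711, 0.026, 0.702, -0.025]
ft_force: [2.6, -3.1, 9.0]
grip_width: 0.428
```

Run:
```python
from h import *
look(29)
```

```text
t 28.22 wuv (np.float64(256.0), np.float64(262.0)) suv (np.float64(300.5), np.float64(193.5)) phi 0.041 pull 2.5 g-tcp [ 2.5  0.8 17.9] tcp [42.4 -0.8 76.5] F [ 2.8 -2.9  9. ] gw 36.4
```

Emit:
send_rows([
  [[255, -0.001, 0, 0, 0], [255, -0.002, 0, 0, 0], [255, -0.0025, 0, 0, 0], [255, -0.0025, 0, 0, 0]],
], force=40)

```text
time_s: 28.65
ee_pos: [0.6119, 0.0801, 0.0768]
tool_rot: [0.711, 0.025, 0.702, -0.025]
ft_force: [6.8, -2.2, 1.7]
grip_width: 0.43
```

Emit:
send_rows([
  [[230, 0, 0, 0, 0], [140, 0, 0, 0, 0], [100, 0, 0, 0, 0], [100, 0, 0, 0, 0], [100, 0, 0, 0, 0]],
])

```text
time_s: 29.07
ee_pos: [0.6043, 0.0821, 0.0728]
tool_rot: [0.705, 0.024, 0.708, -0.023]
ft_force: [-0.1, 0.7, 0.4]
grip_width: 0.606
```

Run:
```python
from h import *
look(30)
a=cv2.imread("pics/w30.png")[260:420,310:460]; cv2.imwrite("pics/w30c.png",cv2.resize(a,None,fx=4,fy=4,interpolation=cv2.INTER_CUBIC))
```

```text
t 29.07 wuv (np.float64(253.5), np.float64(278.5)) suv (np.float64(301.0), np.float64(193.0)) phi 0.026 pull 2.8 g-tcp [ 9.6 -0.7 22. ] tcp [34.2  0.7 72.8] F [-0.1  0.7  0.4] gw 51.5
```

View pics/w30c.png

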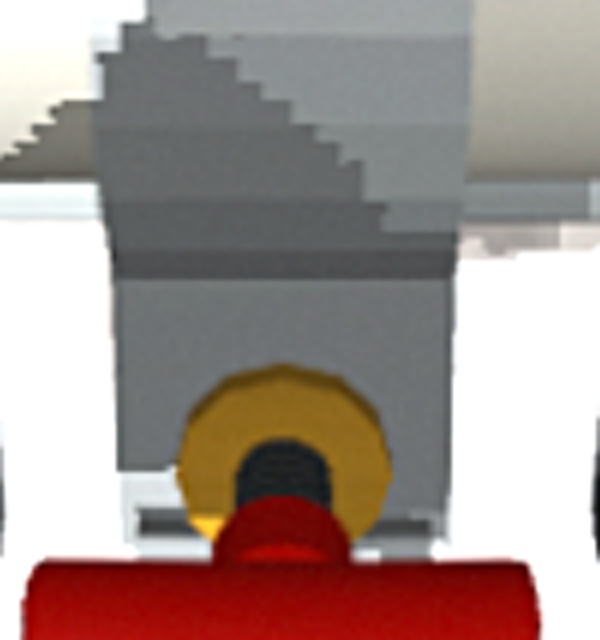

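View pics/s30.png

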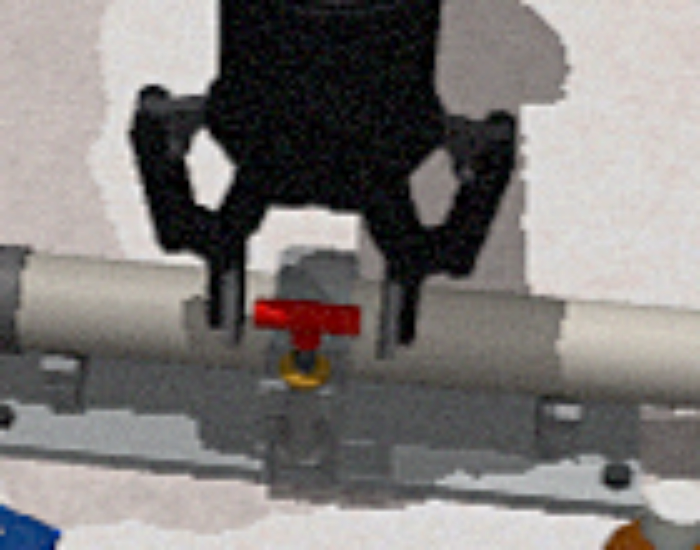

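Emit:
send_rows([
  [[60, -0.01, 0, 0, 0], [0, -0.03, 0, 0, 0], [0, -0.06, 0, 0, 0], [0, -0.09, 0, -0.02, 0], [0, -0.12, 0, -0.03, 0], [0, -0.12, 0, -0.03, 0], [0, -0.12, 0, -0.03, 0]],
])

```text
time_s: 29.75
ee_pos: [0.5772, 0.0834, 0.1959]
tool_rot: [0.708, 0.024, 0.705, -0.023]
ft_force: [0.1, -1.0, -0.9]
grip_width: 0.999
```

Run:
```python
from h import *
st=arm.state(); im=arm.get_image("wrist"); s=arm.get_image("scene"); t=arm.get_image("top")
print(st["time_s"],Rm.T@(st["ee_pos"]-T),st["ft_force"])
cv2.imwrite("pics/w31.png",im["pixels"][:,:,::-1]); cv2.imwrite("pics/s31.png",s["pixels"][:,:,::-1]); cv2.imwrite("pics/t31.png",t["pixels"][:,:,::-1])
e=lambda P:wproj(cl(np.array(P)/1e3),st,im)
print("lip in",e([51.5,-16,67]),e([51.5,16,67]),"lip out",e([55,0,67]),"ear edge",e([55,-16,67]))
for ph in (0,.05,.1): print(ph,[wproj(cl(grip(ph,p,y)),st,im).round(1) for p,y in ((3,-20),(3,20))], proj("scene",cl(grip(ph,3))).round(1),proj("top",cl(grip(ph,3))).round(1))
u,v=e([43,0,63]).astype(int); a=im["pixels"][v-50:v+50,u-60:u+60,::-1]; print(u,v); cv2.imwrite("pics/w31c.png",cv2.resize(cv2.convertScaleAbs(a,alpha=1.2),None,fx=6,fy=6,interpolation=cv2.INTER_CUBIC))
a=s["pixels"][165:235,260:345,::-1]; cv2.imwrite("pics/s31c.png",cv2.resize(cv2.convertScaleAbs(a,alpha=1.8),None,fx=8,fy=8,interpolation=cv2.INTER_CUBIC))
```

```text
29.75 [0.00712408 0.00023889 0.19586729] [ 0.07745857 -1.00102449 -0.92372803]
lip in [239.76339027 226.19808742] [272.24903481 226.10523323] lip out [256.01556005 229.4547708 ] ear edge [239.83908245 229.46272386]
0 [array([233.5, 228.3]), array([278.6, 228.1])] [301.3 192.3] [223.2 184.2]
0.05 [array([233.6, 232. ]), array([278.5, 231.8])] [301.2 193.5] [223.3 182.7]
0.1 [array([233.7, 235.6]), array([278.4, 235.4])] [301.  194.9] [223.4 181.2]
255 216
```

View pics/w31c.png

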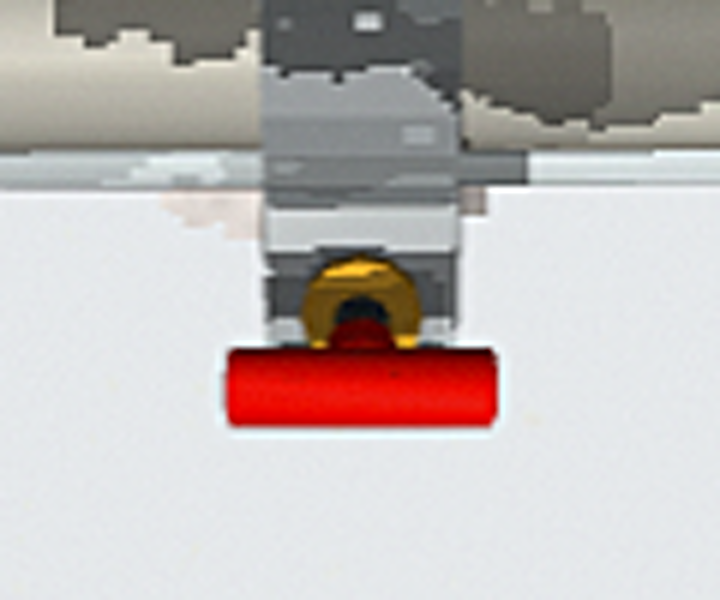

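View pics/s31c.png

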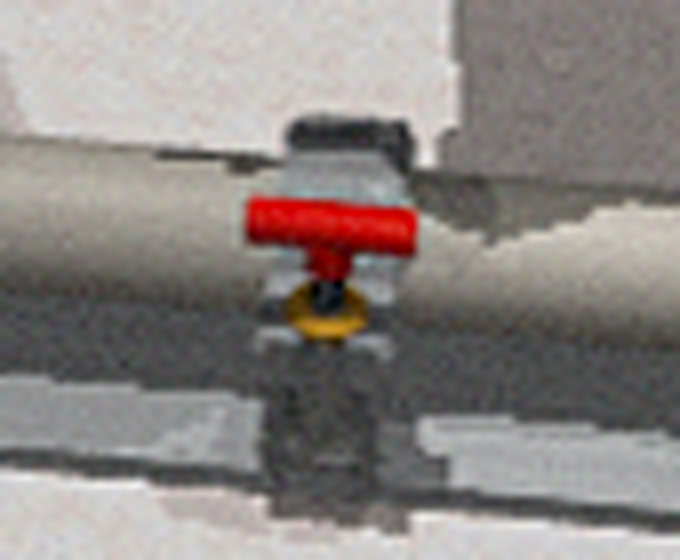

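View pics/s31.png

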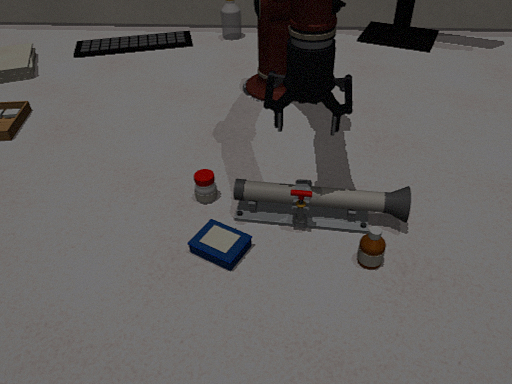

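Run:
```python
from h import *
st=arm.state(); im=arm.get_image("wrist")
S=lambda P:((proj("scene",cl(np.array(P)/1e3))-[260,165])*8).round(0)
W=lambda P:((wproj(cl(np.array(P)/1e3),st,im)-[195,166])*6).round(0)
for nm,P in {"lip out top":[55,-16,67],"lip in top":[51.5,-16,67],"lip out top+":[55,16,67],"lip out bot":[55,-16,53],"ear inner flat":[26,-16,63]}.items(): print(nm,S(P),W(P))
for ph in (-.02,0,.03,.06):
  for pl in (1.5,3,4.5,7): print(ph,pl,"S",S(grip(ph,pl)*1e3),"W",W(grip(ph,pl)*1e3))
for z in (63,67): print("nut front bottom at z",z,S([52,0,z]),"left",S([42,-10,z]),"right",S([42,10,z]),"W back",W([32,0,z]),W([42,-10,z]))
```

```text
lip out top [253. 338.] [274. 402.]
lip in top [255. 328.] [274. 382.]
lip out top+ [389. 350.] [470. 401.]
lip out bot [251. 381.] [278. 370.]
ear inner flat [265. 270.] [272. 225.]
-0.02 1.5 S [331. 219.] W [372. 383.]
-0.02 3 S [331. 214.] W [372. 387.]
-0.02 4.5 S [332. 209.] W [373. 390.]
-0.02 7 S [332. 201.] W [373. 397.]
0 1.5 S [330. 223.] W [372. 392.]
0 3 S [331. 218.] W [373. 396.]
0 4.5 S [331. 213.] W [373. 400.]
0 7 S [331. 205.] W [373. 407.]
0.03 1.5 S [330. 229.] W [373. 405.]
0.03 3 S [330. 224.] W [373. 409.]
0.03 4.5 S [330. 219.] W [373. 414.]
0.03 7 S [331. 211.] W [373. 421.]
0.06 1.5 S [329. 235.] W [373. 418.]
0.06 3 S [329. 230.] W [373. 423.]
0.06 4.5 S [329. 226.] W [373. 427.]
0.06 7 S [330. 218.] W [373. 435.]
nut front bottom at z 63 [321. 348.] left [283. 316.] right [367. 324.] W back [372. 261.] [311. 319.]
nut front bottom at z 67 [322. 335.] left [284. 304.] right [367. 311.] W back [372. 269.] [310. 328.]
```

Emit:
send_rows([
  [[0, 0, 0, 0.04, 0], [0, 0, 0, 0.08, 0], [0, 0, 0, 0.12, 0], [0, 0, 0, 0.16, 0], [0, 0, 0, 0.18, 0], [0, 0.03, 0, 0.18, 0], [0, 0.05, 0, 0.18, 0], [0, 0.05, 0, 0.18, 0], [0, 0.05, 0, 0.18, 0]],
])

```text
time_s: 30.7
ee_pos: [0.7548, 0.0705, 0.1399]
tool_rot: [0.704, 0.024, 0.709, -0.024]
ft_force: [-0.2, 1.3, 0.6]
grip_width: 0.999
```

Run:
```python
from h import *
st=arm.state(); im=arm.get_image("wrist"); s=arm.get_image("scene")
print(st["time_s"],Rm.T@(st["ee_pos"]-T))
uv=lambda P:wproj(cl(np.array(P)/1e3),st,im)
u,v=uv([43,0,63]).astype(int); print(u,v); v=max(v,35); a=im["pixels"][v-35:v+45,u-55:u+55,::-1]; cv2.imwrite("pics/w32c.png",cv2.resize(cv2.convertScaleAbs(a,alpha=1.2),None,fx=7,fy=7,interpolation=cv2.INTER_CUBIC))
f=lambda P:((uv(P)-[u-55,v-35])*7).round(0)
for k,P in {"lipin-":[51.5,-16,67],"lipout-":[55,-16,67],"lipin+":[51.5,16,67],"nutfront63":[52,0,63],"nutfront67":[52,0,67],"nutL63":[42,-10,63],"flat":[26,-16,63]}.items(): print(k,f(P))
for ph,p in ((0,1.5),(0,3),(0,7),(.03,3)): print(ph,p,f(grip(ph,p)*1e3))
a=s["pixels"][165:235,260:345,::-1]; cv2.imwrite("pics/s32c.png",cv2.resize(cv2.convertScaleAbs(a,alpha=1.8),None,fx=8,fy=8,interpolation=cv2.INTER_CUBIC))
```

```text
30.7 [ 0.18512986 -0.00118349  0.13991189]
257 13
lipin- [234. 161.]
lipout- [234. 192.]
lipin+ [544. 160.]
nutfront63 [389. 174.]
nutfront67 [389. 163.]
nutL63 [294.  89.]
flat [238. -40.]
0 1.5 [390. -15.]
0 3 [390. -20.]
0 7 [390. -36.]
0.03 3 [390.   0.]
```

View pics/w32c.png

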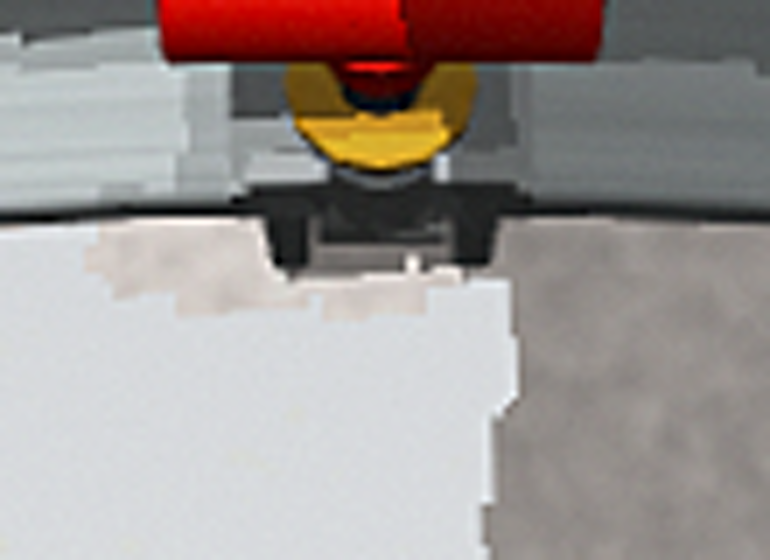

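Run:
```python
import cv2,numpy as np
a=cv2.imread("pics/scene0.png").astype(float);b=cv2.imread("pics/s31.png").astype(float)
for n,(u0,u1,v0,v1) in {"jar":(192,220,165,206),"box":(186,254,218,268),"bottle":(355,388,224,270),"nozzle":(380,415,182,226),"tube end":(230,262,174,206)}.items():
    A=np.float32(a[v0:v1,u0:u1].mean(2));B=np.float32(b[v0:v1,u0:u1].mean(2)); print(n,np.round(cv2.phaseCorrelate(A,B)[0],2),np.abs(A-B).mean().round(1))
from plant import arm
print(arm.finish_job(),arm.state()["time_s"])
```

```text
jar [-0.07  0.52] 4.4
box [-0.15 -0.07] 5.0
bottle [0.02 0.01] 4.4
nozzle [0.04 0.54] 4.5
tube end [ 0.   -0.02] 5.6
the job is handed in; nothing more can be done
the job is handed in; nothing more can be done
```

The clamp is closed and latched, and I handed the job in at about 31 s with the gripper clear of everything. No verdict was reported.

**Closing the half:** I pinched the ear and swung the half over slowly. It began to slip in the pads near the end, so I let go and pressed down from above with nearly shut fingers. The resistance was about 8–9 N through the lining. It then went solid, with no further movement at 23 N.

**Latching the bolt:** The first grasp at 60 N slipped while I was pulling, so I lowered the bolt gently and took it again deeper at 120 N. I pulled it out and swung it upright. It ran onto its stop once, at 25 N, so the nut was lifted to about 12 mm rather than just over the lip. Then I let it down until the nut was carried.

**Last checks:**
- **Half closed:** the ear and lip sit where the closed position puts them in the scene picture, within a pixel or two.
- **Nut seated:** about 2.5–3 mm of pull is left by my camera estimate, which fits the nut sitting on the ear (1.5–4.5 mm) and not on the lip. It held against a light outward push.
- **Bolt lean:** the bolt measures about 0.03 rad outward instead of exactly upright, which I take as the nut resting against the inside corners of the lip.
- **Surroundings:** the box, the bottle and the tube's plain end match the first picture. The jar and the nozzle show an apparent half-pixel vertical shift (about 1 mm), within the noise of the comparison; I didn't look further.

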